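# Drive a stuck tube adapter out of a centrifuge bucket

## Robot

A 7-joint arm with a two-finger parallel gripper is mounted at the origin on the work surface. World frame = base frame: x ahead of the robot, y to its left, z up, the work surface at z = 0. Lengths are in m, angles in rad, forces in N, time in s.
With the tool pointing down it reaches from about 0.4 to 0.875 m from the base axis. Payload 19.3 kg.
Tool frame: the origin (TCP) lies at the centre of the arm's flange, where the gripper is bolted on; the fingertips stand 173 mm ahead of it and the grasp point (between the pads) lies 155 mm ahead of it (bot.grip_point_offset is the distance from the TCP to the grasp point, in m); z points along the fingers, x is the direction in which the jaws open and shut, and the axes are right-handed (so a half turn about z gives the same grasp; the last joint's range is limited). The gripper opens to 85 mm and grips with 20 to 120 N. Pads are 22 mm wide; open, the fingers measure 114 mm over their backs; the gripper's body (76 mm by 85 mm) begins 54 mm behind the grasp point. The pads swing forward as they close: fully open they stand 13 mm farther back than shut.
Start: joints at [-1.298, 0.521, -0.036, 1.599, 0.021, 1.021, -0.113], TCP at [0.21, 0.589, 0.405] pointing down, gripper open.
Joint ranges: [-2.91, 2.91], [-0.3, 2.13], [-1.5, 1.42], [0.17, 2.43], [-1.26, 4.41], [0.16, 1.93], [-2.52, 2.52]. Speed limits (rad/s): [1.89, 1.89, 2.39, 2.39, 3.01, 3.01, 3.01].

## Interface

Orientations are given as [roll, pitch, yaw] about the fixed x, y, z axes, in that order (R = Rz(yaw) Ry(pitch) Rx(roll)).
In Python, from workcell import bot gives the robot as it stands.
- The arm moves only by the tool step_arm, never from a script. Its argument "plan" is a list that holds one entry, the list of rows, each a list of 4 numbers: the shift along the world's x, y, z in cm, then the turn about the world's z in rad. A call has 1 to 12 rows; each row is the pose to reach, as a shift and turn from the pose measured when the call began; what a row does not reach only later rows make up. A row lasts 1/12 s, in which the tool goes at most 41.7 mm and 7.16 degrees, less where a joint would pass 70% of its speed; a pose out of reach is approached as far as the arm can. A call with a gripper value outside its range is refused whole. "jaw" is the closure, from 0 (fully open) to 1 (shut), set as the call begins (left out, the last holds). The fingers move at their own pace and stop on an object; "force" is the grip in N (left out, the last holds). Time passes only in rows, so rows that repeat a pose let the fingers close. It gives the time, the measured TCP pose, the force and the opening at its end, in the units of the state.
- bot.observe(): the state, without advancing time (a new reading comes with each control period).
- bot.grab_frame(name): name is "scene" or "top" or "wrist"; returns a dict with "pixels" (480x640x3 uint8, blue, green, red), "mtx" (3x3 intrinsics, pixels), "R" (3x3) and "t" (3): a world point X has camera coordinates R X + t. Camera axes: x right, y down, z forward; pixel columns grow to the right and rows downward; lengths in m; the calibration is good to about 2 mm. A picture is of the moment at which its call begins. There is no depth.
- bot.job_done(): hands the job in, once; it reports no verdict.
The state is a dict: "clock": time; "qpos": joint angles; "qd": joint speeds; "joint_efforts": joint torques, N m; "position": TCP position; "tool_rot": TCP orientation; "force": force on the tool from outside, world axes, zero at the start; "moment": the same for the moment, N m; "grip_width": finger opening in m.
Only numpy, scipy, OpenCV 4.12 (cv2) and the standard library are available. Lean on these libraries where they do the work, as an engineer would, in place of code of your own. Each camera call takes 0.05 s, during which the arm holds its last target.

## Task

A tube adapter has stuck in the black centrifuge bucket that is clamped in the sloping cradle. Take the square-handled ejector rod from its rest and push it down the bucket's axis through the hole in the guide plate at the bucket's raised end (the plate may have been left off-centre), right home until the front of its handle rests gently against the plate, so that the adapter is driven out of the mouth into the catch trough; then lay the rod back on its rest as it lay, and do not disturb the other things on the bench.

Things in the scene. Friction and masses are not known exactly. Their poses are not given: they have to be found in the camera images.
- bucket: Black bucket, 64 mm across, clamped on a fixed cradle, axis sloping 35 degrees below level. Its raised end is covered by a steel guide plate, 60 x 90 x 12 mm, square to the axis, with one 17 mm hole. Origin: where the axis meets the plate's outer face, 175 mm up. x: along the axis to the mouth; y: level, along the plate; z: square to both, up. Highest: a screw, z = 47 mm. Space behind the plate (x < 0) is free.
- guide_slot (a point): Centre of the line on which the guide plate's hole lies (same point and axes as bucket). The plate can be set sideways and was left anywhere: the hole's centre is at z = 0 and y between -13 and +13 mm, not measured; look or feel for it. It is stiff and stays put under light pushes. Behind the 12 mm plate all is open for the rod along this line: a 45 mm wide cavity to x = 100 mm.
- bucket_mouth (a point): Centre of the bucket's open lower mouth, at bucket x = 100 mm; axes as the bucket's.
- trough_mid (a point): Middle of the floor of the open aluminium catch trough that carries on below the mouth, at bucket x = 159, z = -24 mm; axes as the bucket's. The trough runs from x = 104 to an end stop at 214 mm, 52 mm wide inside, walls 18 mm high.
- adapter_center (a point): Centre of the stuck adapter: grey plastic cylinder 42 mm across, 65 mm long (about 80 g), along the bore in the cavity. Its closed rear starts at bucket x = 22 mm, its front 13 mm inside the mouth. A sprung rubber pad (x = 70 to 90 mm) brakes it: it takes about 6 to 14 N to move it until its rear has passed the pad; then it slides down the trough or can be pushed on.
- adapter: The whole adapter; origin at adapter_center. At the start its x is level and its z upright, they do not follow the bore.
- rod_grip (a point): Middle of the ejector rod's handle, on its axis. Aluminium handle 76 mm long, 24 x 24 mm square; then a round steel shank 14 mm across, 124 mm long. x: along the rod to the nose; y, z: square to the handle's flats. The handle's front end, 38 mm ahead of this point, is too wide for the hole: the rod's stop, and about its balance point. Rod 200 mm long, about 160 g; lies level, axis 50 mm up.
- rod_tip (a point): Centre of the rod's nose, 162 mm ahead of rod_grip along x; same axes. The last 8 mm of the shank taper to a flat 9 mm across.
- rod: The whole ejector rod; origin and axes are those of rod_grip.
- rod_rest: The rod's rest, fixed: grey plate 205 x 60 x 8 mm with two notched posts. Origin: centre of its underside; x: towards the nose of the rod as it lies. The rod lies with rod_grip at x = -62, y = 0, z = 50 mm. Rear post (x = -100 to -90) holds the handle's end between cheeks 33 mm apart, 50 mm high; front post (x = 60 to 74) the shank, cheeks 23 mm apart, 59 mm high.
- key: a rotor key on a second, equal rest (which of the two places is the rod's varies): round 24 mm black rubber handle, thin 10 mm steel shank ending in a 14 mm socket, 180 mm long; not wanted. Origin at the middle of its handle, on the axis; x along it towards the socket.
- spare_bucket: an empty black bucket standing mouth up, 68 mm across, 95 mm tall; bystander. Origin under its centre.
- bottle: amber bottle, 64 mm across, 150 mm tall, standing; bystander. Origin under its centre.
- tip_box: blue box with a clear cover, 85 x 120 x 63 mm; bystander. Origin under its centre.
- rotor_nut: steel knurled nut, 60 mm across, 34 mm tall; bystander. Origin under its centre.
- screwdriver: screwdriver lying flat, 170 mm long; bystander. x along it towards the tip.
There are look-alikes about, which are no part of the job. Leave any yellow look-alike of the rod alone. What is shaped like the rod_rest but pink is not meant.

How it is judged:
On the way, in this order (a step that is already met when the one before it is completed fails the run):
1. the rod's nose is through the guide plate's hole, at least 10 mm deep (x of rod_tip in the frame of bucket above 0.01 m and y of rod_tip in the frame of bucket between -0.021 and 0.021 m and z of rod_tip in the frame of bucket between -0.012 and 0.012 m), for 0.1 s.
2. the rod is fully home (front of the handle within 2.5 mm of the plate) and the adapter is out in the trough (x of adapter_center in the frame of bucket between 0.1375 and 0.19 m and y of adapter_center in the frame of bucket between -0.012 and 0.012 m and z of adapter_center in the frame of bucket between -0.012 and 0.006 m and x of rod_tip in the frame of bucket above 0.1215 m and y of rod_tip in the frame of bucket between -0.021 and 0.021 m and z of rod_tip in the frame of bucket between -0.012 and 0.012 m), for 0.1 s.
At the end, for the whole second after the job is handed in: The adapter lies still in the catch trough, wholly out of the bucket (its centre 137.5 to 190 mm down the bore line from the plate's face), and the rod lies still and level on its own rest as at the start (within 20 mm along, 12 mm across, 6 mm in height at handle and nose, nose the same way) (x of adapter_center in the frame of bucket between 0.1375 and 0.19 m and y of adapter_center in the frame of bucket between -0.012 and 0.012 m and z of adapter_center in the frame of bucket between -0.012 and 0.006 m and x of rod_grip in the frame of rod_rest between -0.082 and -0.042 m and y of rod_grip in the frame of rod_rest between -0.012 and 0.012 m and z of rod_grip in the frame of rod_rest between 0.044 and 0.056 m and x of rod_tip in the frame of rod_rest above 0.07 m and z of rod_tip in the frame of rod_rest between 0.044 and 0.056 m and linear speed of each of rod, adapter below 0.02 m/s); the robot touches nothing.
It fails at once if the plate or bucket rammed with the rod (over 45 N) (contact force between rod and bucket above 45 N).
It fails at once if a bystander disturbed (key, spare bucket, bottle, tip box, nut or screwdriver moved over 30 mm) (distance of any of key, spare_bucket, bottle, tip_box, rotor_nut, screwdriver from where it was at the start of the episode above 0.03 m).
It also fails if it takes over 61 s, if anything falls off the work surface, if the arm or the gripper's body presses on something with over 40 N, if the wrist force passes 120 N, or if a joint passes its speed limit or range.

## Working session

There is one attempt and no reset: what is moved stays moved. The work goes in short steps, Python scripts to look and compute and a tool call to move; the robot and the scene stay as the last step left them, time stands still between calls to the robot, and variables do not carry over. Pictures are saved under pics/ and viewed, and the job is handed in when it is done.

Besides the shell and the picture viewer there is one more tool, called after "Request:" as name(argument=value, ...) on one line, values as JSON. step_arm: Moves the arm, as the interface text tells. Its arguments: {"type":"object","properties":{"plan":{"type":"array"},"jaw":{"type":"number"},"force":{"type":"number"}},"required":["plan"]}

```bash
mkdir -p pics; ls; python3 - <<'E'
from workcell import bot
import cv2
s=bot.observe()
print({k:(v if not hasattr(v,'tolist') else v.tolist()) for k,v in s.items()})
for n in ["scene","top"]:
    f=bot.grab_frame(n); cv2.imwrite(f"pics/{n}0.png",f["pixels"]); print(n,f["mtx"].tolist(),f["R"].tolist(),f["t"].tolist())
print(bot.grip_point_offset)
E
```

```text
pics
{'clock': 0.0, 'qpos': [-1.2981940030045482, 0.5220489848856807, -0.03630576764710101, 1.5999885026080771, 0.021188741245688907, 1.0211081747036506, -0.11283027804455953], 'qd': [7.334386201457984e-05, -0.000404246885704473, -0.00013604939128944766, -0.00028644089288224893, 0.0019565737979035207, -0.0005449871168085908, -0.0011494182154373764], 'joint_efforts': [0.000460644623672124, -92.70851612091064, 1.9796179980039597, -36.99363470077515, 0.01766576198861003, 0.007853612769395113, 3.870699174512993e-06], 'position': [0.21006478311886428, 0.5884986242778306, 0.40411104866262165], 'tool_rot': [3.1415079867973774, 0.00116535209549129, 1.2279287045136447], 'force': [-0.7783170361487715, -0.45672957883809295, 0.4972889378215067], 'moment': [0.03723789040097055, -0.04376693002395731, -0.0108855606341324], 'grip_width': 0.08558879828516164}
scene [[529.3171057344233, 0.0, 316.40637561803584], [0.0, 529.3171057344233, 250.63586678978749], [0.0, 0.0, 1.0]] [[-0.8076887424996544, 0.5892960445490106, -0.01921111965028534], [0.40547085662210186, 0.531492948044645, -0.7437127339295404], [-0.42805639776724036, -0.6084779519898014, -0.6682232428409172]] [0.3890487461801833, -0.13150202333765612, 1.582203753421041]
top [[561.9077426236198, 0.0, 321.99582488954496], [0.0, 561.9077426236198, 230.55367448524566], [0.0, 0.0, 1.0]] [[0.02729014670295397, -0.9995929114984251, 0.008322209744600819], [-0.9889006976659375, -0.0282127307232695, -0.14587478185402047], [0.14605019017020493, -0.004248894825500402, -0.9892680571230472]] [0.0041456919870198035, 0.5376019979150509, 1.2236503830620669]
0.1547
```

View pics/scene0.png

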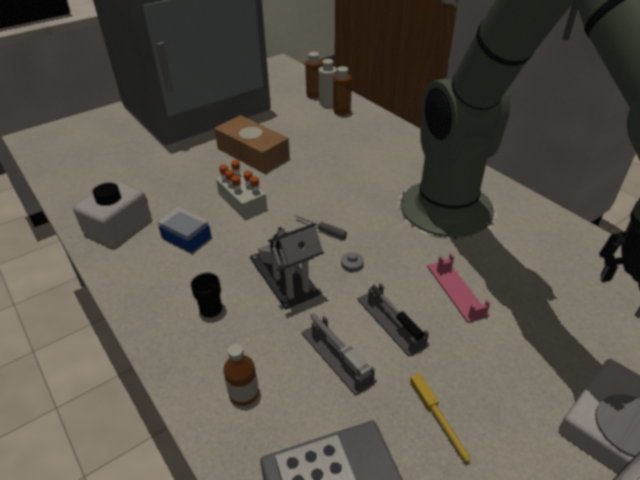

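View pics/top0.png

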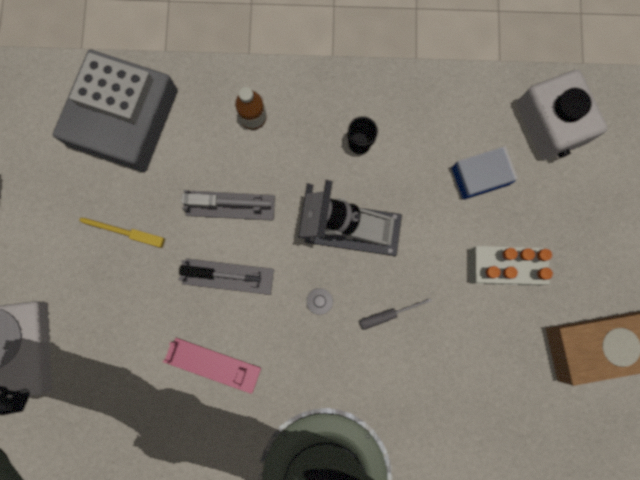

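```bash
cat > h.py <<'E'
import numpy as np, cv2
from workcell import bot
def ray(f,u,v):
    d=f["R"].T@np.linalg.inv(f["mtx"])@np.array([u,v,1.]); return -f["R"].T@f["t"], d/np.linalg.norm(d)
def onz(f,u,v,z):
    o,d=ray(f,u,v); return o+d*(z-o[2])/d[2]
def proj(f,X):
    c=f["mtx"]@(f["R"]@np.asarray(X,float)+f["t"]); return c[:2]/c[2]
def crop(img,x0,y0,x1,y1,k,name):
    cv2.imwrite("pics/"+name,cv2.resize(img[y0:y1,x0:x1],None,fx=k,fy=k,interpolation=cv2.INTER_CUBIC))
E
python3 - <<'E'
import cv2
from h import crop
a=cv2.imread("pics/top0.png"); b=cv2.imread("pics/scene0.png")
crop(a,170,170,300,305,5,"tc1.png"); crop(a,290,170,410,265,6,"tc2.png"); crop(b,240,210,390,310,5,"sc2.png")
E
```

```text
(no output)
```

View pics/tc1.png

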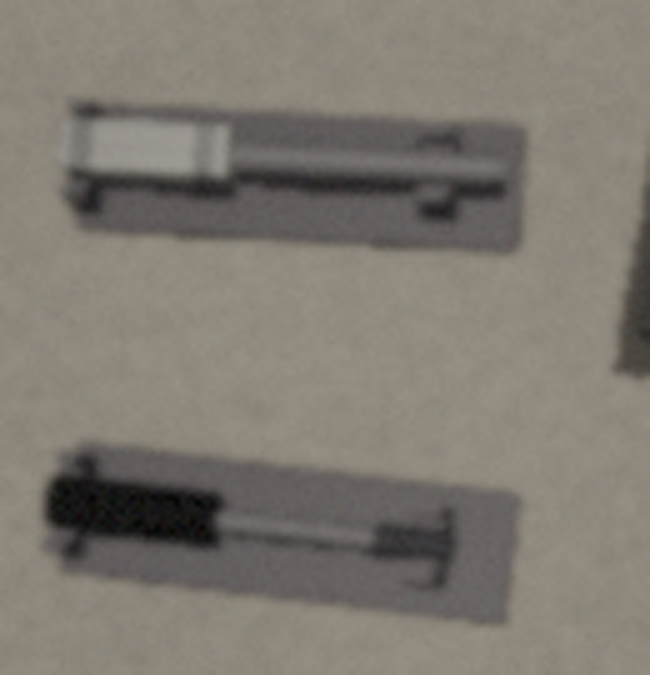

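View pics/tc2.png

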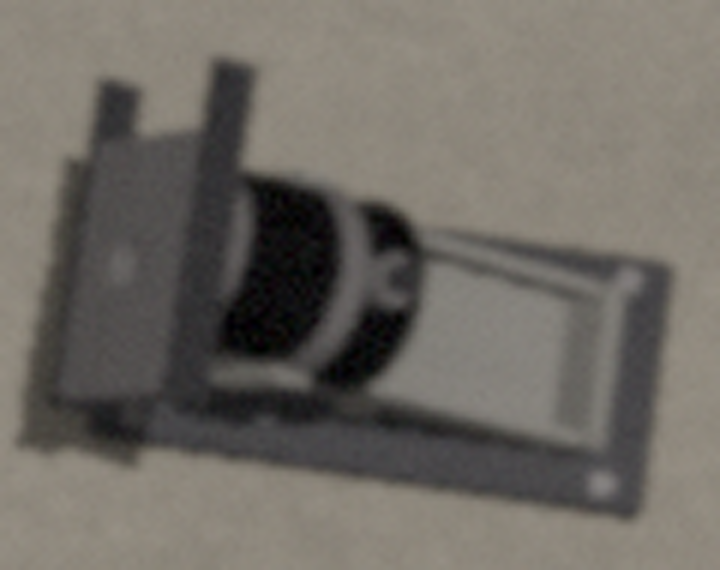

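View pics/sc2.png

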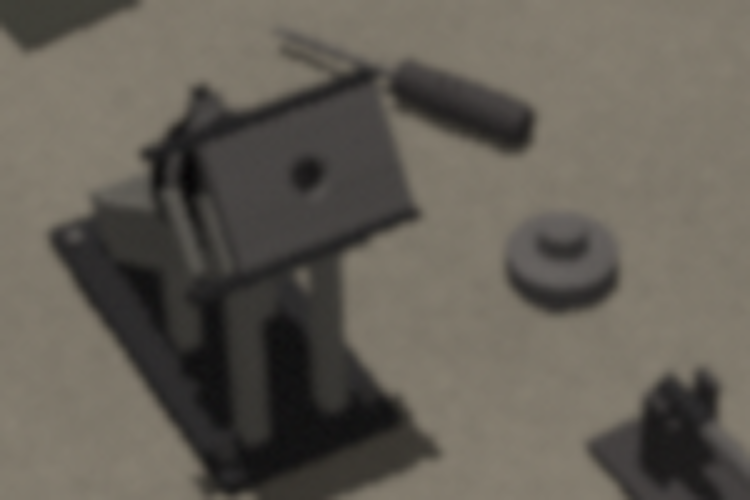

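```bash
python3 - <<'E'
from h import *
T=bot.grab_frame("top"); S=bot.grab_frame("scene")
def tri(a,b):
    o1,d1=ray(T,*a); o2,d2=ray(S,*b)
    A=np.stack([d1,-d2],1); k=np.linalg.lstsq(A,o2-o1,rcond=None)[0]
    p,q=o1+k[0]*d1,o2+k[1]*d2; return (p+q)/2, np.linalg.norm(p-q)
tc=lambda x,y,k,x0,y0:(x/k+x0-0.4,y/k+y0-0.4)
t2=lambda x,y:tc(x,y,6,290,170); s2=lambda x,y:tc(x,y,5,240,210); t1=lambda x,y:tc(x,y,5,170,170)
print("hole",tri(t2(122,265),s2(308,175)))
print("base edge",onz(T,*t2(635,515),.008),onz(T,*t2(675,262),.008),onz(T,*t2(150,440),.008))
print("trough wall ends hi",onz(T,*t2(612,292),.09),onz(T,*t2(600,440),.09))
print("rod handle L",[onz(T,*t1(*p),.062) for p in [(72,147),(228,150)]], "tip",onz(T,*t1(508,170),.055))
print("rest corners",[onz(T,*t1(*p),.008).round(4) for p in [(75,105),(525,125),(518,248),(82,232)]])
print("plate scene corners, S rays at guess")
# plate corners tri
print(tri(t2(205,130),s2(200,140)),tri(t2(168,400),s2(378,78)))
print(tri(t2(90,140),s2(225,280)),tri(t2(58,400),s2(408,212)))
E
```

```text
hole (array([0.55160111, 0.0443796 , 0.17393237]), np.float64(0.0017994519323687992))
base edge [ 0.48909788 -0.15080953  0.008     ] [ 0.58769038 -0.16546554  0.008     ] [0.51270155 0.03520341 0.008     ]
trough wall ends hi [ 0.56099886 -0.130613    0.09      ] [ 0.50703782 -0.12680188  0.09      ]
rod handle L [array([0.59601148, 0.32754273, 0.062     ]), array([0.59666072, 0.2583124 , 0.062     ])] tip [0.59257751 0.13429973 0.055     ]
rest corners [array([0.6266, 0.3407, 0.008 ]), array([0.6232, 0.1314, 0.008 ]), array([0.5652, 0.1324, 0.008 ]), array([0.5669, 0.3338, 0.008 ])]
plate scene corners, S rays at guess
(array([0.59249573, 0.01849794, 0.19866505]), np.float64(9.908075056589263e-05)) (array([0.50206384, 0.02853923, 0.19614739]), np.float64(0.0012767613338819533))
(array([0.60268989, 0.05549061, 0.14541995]), np.float64(0.00779306079937276)) (array([0.50996847, 0.06499756, 0.14321432]), np.float64(0.0031678599061692536))
```

Request:
step_arm(plan=[[[38.6,-29.2,-6,-1.244],[38.6,-29.2,-6,-1.244],[38.6,-29.2,-6,-1.244],[38.6,-29.2,-6,-1.244],[38.6,-29.2,-6,-1.244],[38.6,-29.2,-6,-1.244],[38.6,-29.2,-6,-1.244],[38.6,-29.2,-6,-1.244],[38.6,-29.2,-6,-1.244],[38.6,-29.2,-6,-1.244],[38.6,-29.2,-6,-1.244],[38.6,-29.2,-6,-1.244]]], jaw=0, force=20)

```text
clock: 1.2
position: [0.5984, 0.2936, 0.3438]
tool_rot: [3.14, 0.0, -0.019]
force: [-0.2, -0.0, 0.0]
grip_width: 0.0858
```

```bash
python3 - <<'E'
from h import *
W=bot.grab_frame("wrist"); cv2.imwrite("pics/w1.png",W["pixels"]); print(bot.observe()["position"], -W["R"].T@W["t"])
for X in [(.5963,.2963,.062),(.5963,.3346,.062),(.5963,.2586,.062),(.593,.1346,.05),(.5516,.0444,.175)]: print(proj(W,X).round(0))
E
```

```text
[0.60155472 0.28962269 0.34323191] [0.60009572 0.36740356 0.31141613]
[317. 236.]
[316. 178.]
[318. 287.]
[318. 420.]
[249. 704.]
```

View pics/w1.png

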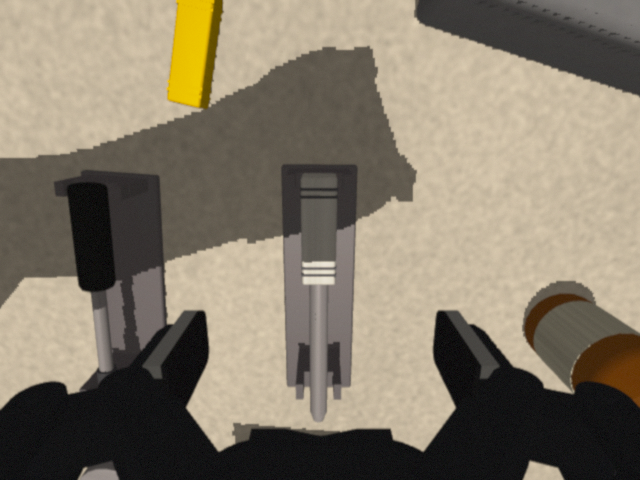

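Request:
step_arm(plan=[[[-0.5,1.0,-5,0.003],[-0.5,1.0,-10,0.003],[-0.5,1.0,-12,0.003],[-0.5,1.0,-13.6,0.003],[-0.5,1.0,-13.6,0.003],[-0.5,1.0,-13.6,0.003]]])

```text
clock: 1.75
position: [0.5965, 0.2995, 0.207]
tool_rot: [3.137, -0.0, -0.02]
force: [0.8, -0.8, 1.2]
grip_width: 0.0857
```

```bash
python3 - <<'E'
from h import *
W=bot.grab_frame("wrist"); cv2.imwrite("pics/w2.png",W["pixels"]);o=bot.observe(); print(o["position"],o["tool_rot"],o["force"])
E
```

```text
[0.59699803 0.29971584 0.20837311] [ 3.13808425e+00 -2.30414632e-03 -1.98627157e-02] [-0.68131261 -0.08503023  0.75892746]
```

View pics/w2.png

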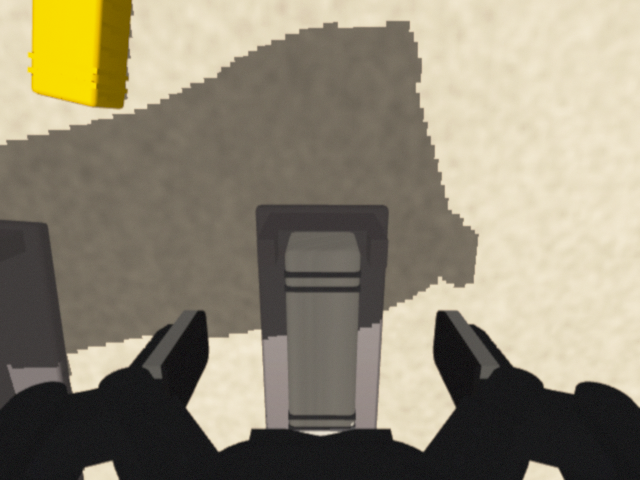

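Request:
step_arm(plan=[[[0,0,0,0],[0,0,0,0],[0,0,0,0],[0,0,0,0],[0,0,0,0],[0,0,0,0],[0,0,0,0],[0,0,0,0],[0,0,0,0]]], jaw=1, force=25)

```text
clock: 2.55
position: [0.5972, 0.2998, 0.209]
tool_rot: [3.139, -0.003, -0.02]
force: [-2.1, -0.7, 6.2]
grip_width: 0.0237
```

Request:
step_arm(plan=[[[0,0,1,0],[0,0,3,0],[0,0,6,0],[0,0,9,0],[0,0,12,0],[0,0,12,0],[0,0,12,0]]])

```text
clock: 3.13
position: [0.5974, 0.2999, 0.3312]
tool_rot: [3.14, -0.006, -0.02]
force: [0.5, -0.5, -2.1]
grip_width: 0.0233
```

```bash
python3 - <<'E'
from h import *
o=bot.observe(); print(o["position"],o["tool_rot"],o["force"],o["moment"],o["grip_width"])
W=bot.grab_frame("wrist"); cv2.imwrite("pics/w3.png",W["pixels"])
S=bot.grab_frame("scene");crop(S["pixels"],240,150,440,300,4,"s3.png")
E
```

```text
[0.59740277 0.29987856 0.33123542] [ 3.140453   -0.00553977 -0.01993369] [ 0.48634474 -0.45055644 -2.06048991] [0.02309104 0.04348716 0.00252362] 0.02333323438878506
```

View pics/w3.png

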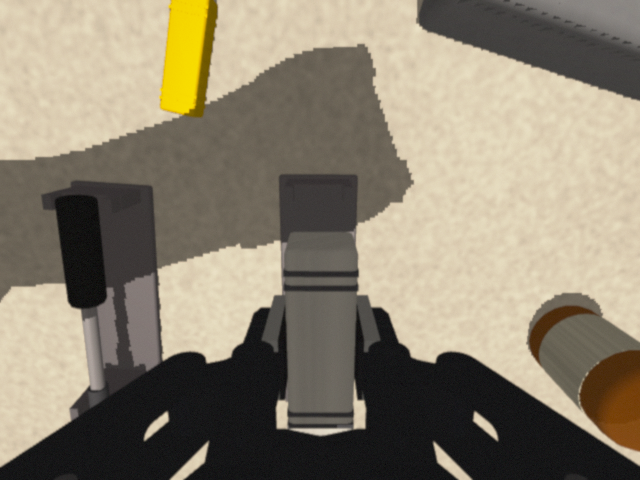

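View pics/s3.png

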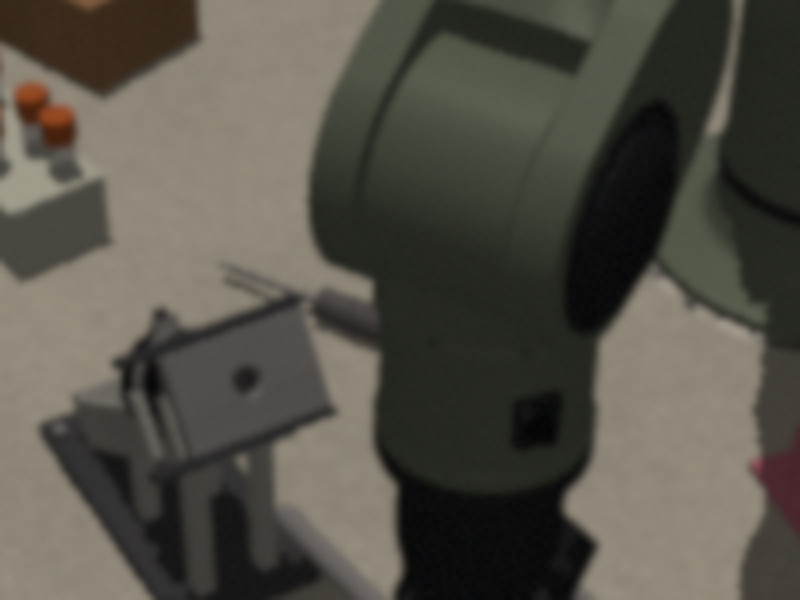

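Request:
step_arm(plan=[[[-1,-2,0.3,-0.06],[-2,-5,0.3,-0.1],[-2.35,-6.7,0.3,-0.1],[-2.35,-6.7,0.3,-0.1],[-2.35,-6.7,0.3,-0.1],[-2.35,-6.7,0.3,-0.1]]])

```text
clock: 3.73
position: [0.5732, 0.2333, 0.3309]
tool_rot: [3.138, -0.001, -0.119]
force: [0.2, -0.7, -0.3]
grip_width: 0.0234
```

```bash
python3 - <<'E'
from h import *
o=bot.observe(); print(o["position"],o["tool_rot"],o["force"],o["moment"],o["grip_width"])
W=bot.grab_frame("wrist"); cv2.imwrite("pics/w4.png",W["pixels"])
S=bot.grab_frame("scene");crop(S["pixels"],240,180,400,300,5,"s4.png")
S=bot.grab_frame("top");crop(S["pixels"],210,160,370,280,5,"t4.png")
E
```

```text
[0.57322958 0.23328842 0.33091967] [ 3.13804008e+00 -1.18066879e-03 -1.19277515e-01] [ 0.18378541 -0.73146422 -0.32263147] [ 0.10480312 -0.04280085 -0.00789472] 0.0234135815353146
```

View pics/s4.png

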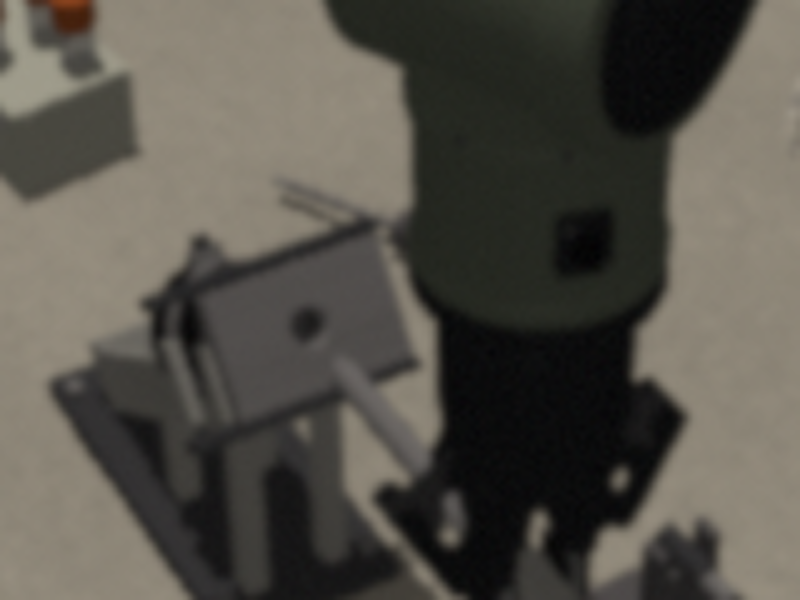

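View pics/t4.png

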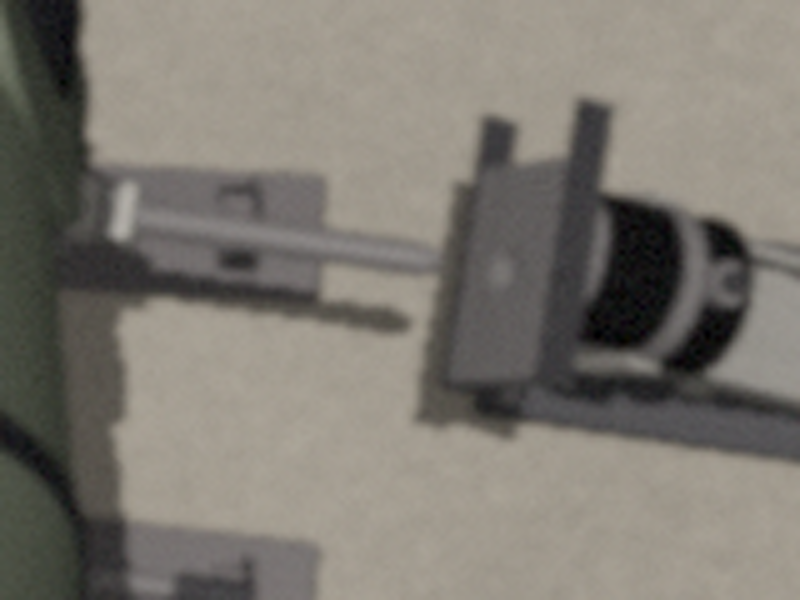

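View pics/w4.png

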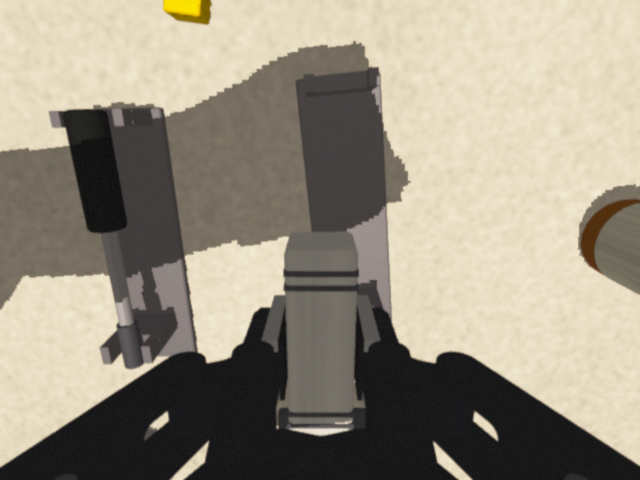

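```bash
cat >> h.py <<'E'
def tri(T,a,S,b):
    o1,d1=ray(T,*a); o2,d2=ray(S,*b)
    A=np.stack([d1,-d2],1); k=np.linalg.lstsq(A,o2-o1,rcond=None)[0]
    p,q=o1+k[0]*d1,o2+k[1]*d2; return ((p+q)/2).round(4), np.linalg.norm(p-q).round(4)
E
python3 - <<'E'
from h import *
S=bot.grab_frame("scene");T=bot.grab_frame("top")
t=lambda x,y:(x/5+210-.4,y/5+160-.4); s=lambda x,y:(x/5+240-.4,y/5+180-.4)
print(tri(T,t(438,259),S,s(335,353)), tri(T,t(501,271),S,s(308,324)))
X=(.5537,.0705,.1722);H=(.5516,.0444,.175)
for f,g,n in((T,(210,160),'t'),(S,(240,180),'s')):
    for Y in (X,H): print(n,(proj(f,Y)+.4-np.array(g))*5)
crop(T["pixels"],280,190,340,235,12,"t5.png");crop(S["pixels"],280,225,340,270,12,"s5.png")
E
```

```text
(array([0.555 , 0.0702, 0.1771]), np.float64(0.0014)) (array([0.5515, 0.0445, 0.1746]), np.float64(0.0021))
t [438.62745531 262.93732402]
t [503.03426581 268.67032051]
s [339.60057373 360.55200725]
s [309.90577623 323.48602002]
```

View pics/t5.png

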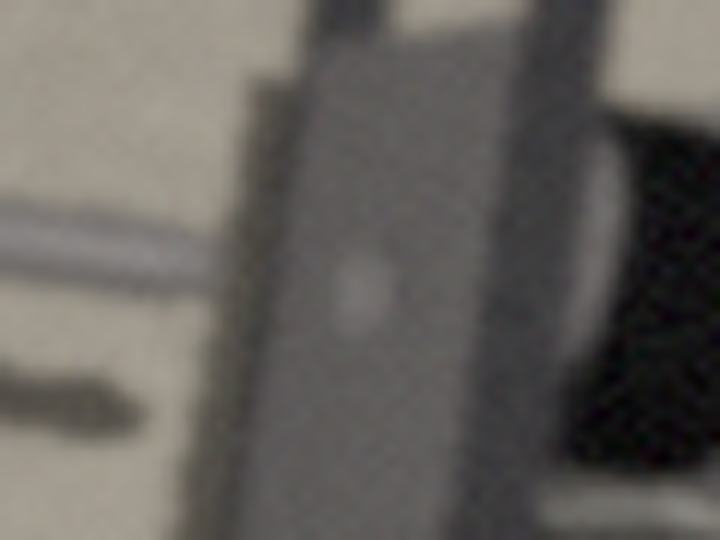

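View pics/s5.png

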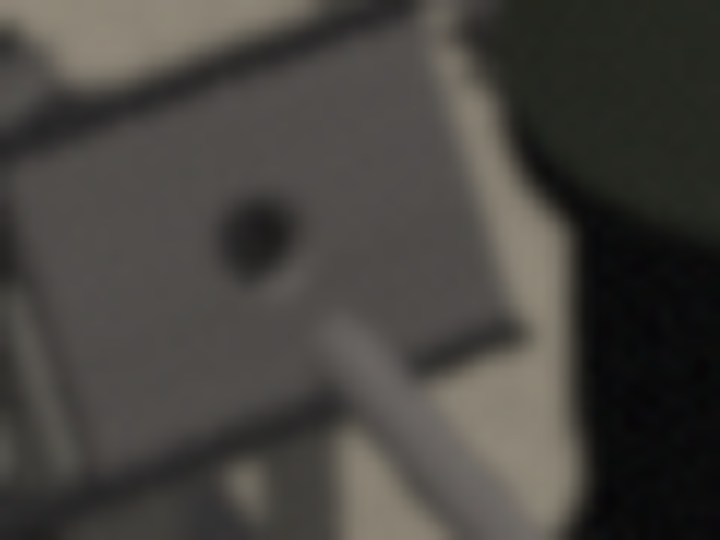

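```bash
python3 - <<'E'
from h import *
S=bot.grab_frame("scene");T=bot.grab_frame("top")
a=np.deg2rad(6.8);h=np.array([-np.sin(a),-np.cos(a),0]);l=np.array([np.cos(a),-np.sin(a),0])
H=np.array([.5516,.0444,.175]);c,s_=np.cos(np.deg2rad(35)),np.sin(np.deg2rad(35))
zb=h*s_+np.array([0,0,c])
p=bot.observe()["position"];N=np.array(p)+h*.164-[0,0,.1587];print(N)
for f,g,n in((T,(280,190),'t6'),(S,(280,225),'s6')):
    im=cv2.resize(f["pixels"][g[1]:g[1]+45,g[0]:g[0]+60],None,fx=12,fy=12,interpolation=cv2.INTER_CUBIC)
    P=lambda X:tuple(int(v) for v in ((proj(f,X)+.5-np.array(g))*12))
    for k in np.linspace(0,6.28,40): cv2.circle(im,P(H+.0085*(np.cos(k)*l+np.sin(k)*zb)),1,(0,255,0),-1); cv2.circle(im,P(N+.0045*(np.cos(k)*l+np.sin(k)*np.array([0,0,1]))),1,(0,0,255),-1)
    for k in np.linspace(.008,.08,40):
        for w in (-.007,0,.007):
            cv2.circle(im,P(N-h*k+l*w),1,(255,0,0),-1)
    cv2.imwrite(f"pics/{n}.png",im)
E
```

```text
[0.55388024 0.07020786 0.17273955]
```

View pics/t6.png

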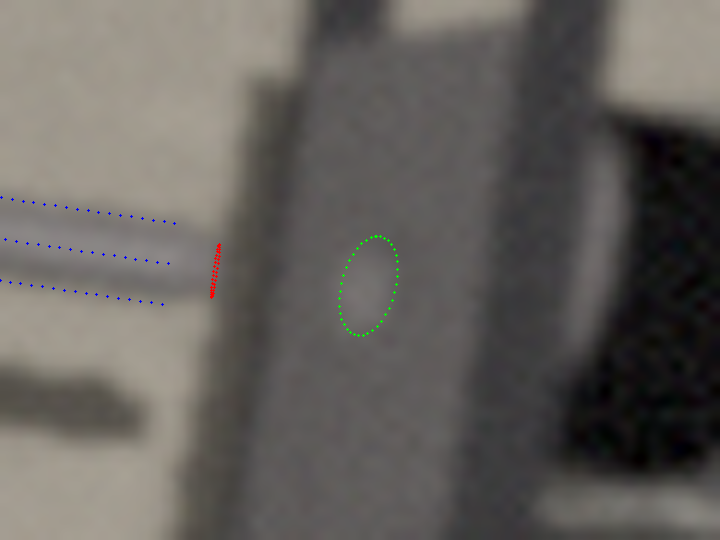

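View pics/s6.png

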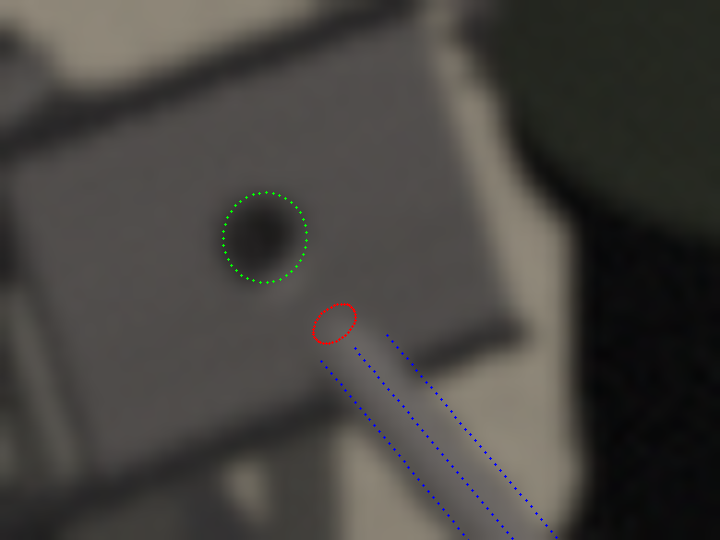

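Request:
step_arm(plan=[[[0,0,0.33,0],[-0.15,-1.2,0.33,0],[-0.25,-2.2,0.33,0],[-0.3,-2.6,0.33,0],[-0.33,-2.8,0.33,0],[-0.35,-3.0,0.33,0],[-0.35,-3.1,0.33,0],[-0.35,-3.1,0.33,0]]])

```text
clock: 4.75
position: [0.5698, 0.2021, 0.3347]
tool_rot: [3.138, -0.002, -0.119]
force: [-0.1, -0.1, -1.5]
grip_width: 0.0235
```

```bash
cat > chk.py <<'E'
import sys
from h import *
S=bot.grab_frame("scene");T=bot.grab_frame("top")
n=sys.argv[1]
crop(T["pixels"],210,165,350,245,5,f"t{n}.png");crop(S["pixels"],270,200,370,275,7,f"s{n}.png")
o=bot.observe(); print(np.round(o["position"],4),np.round(o["tool_rot"],3),np.round(o["force"],1),np.round(o["moment"],2),o["grip_width"],o["clock"])
W=bot.grab_frame("wrist"); cv2.imwrite(f"pics/w{n}.png",W["pixels"])
a=np.vstack([cv2.resize(cv2.imread(f"pics/{k}{n}.png"),(400,250)) for k in "ts"])
b=cv2.resize(W["pixels"][180:480,200:440],(400,500))
cv2.imwrite(f"pics/c{n}.png",np.hstack([a,b]))
E
python3 chk.py 7
```

```text
[0.5698 0.2024 0.3347] [ 3.138e+00 -2.000e-03 -1.190e-01] [ 0.6 -0.6 -0.3] [ 0.01  0.01 -0.03] 0.023512082974319653 4.85
```

View pics/c7.png

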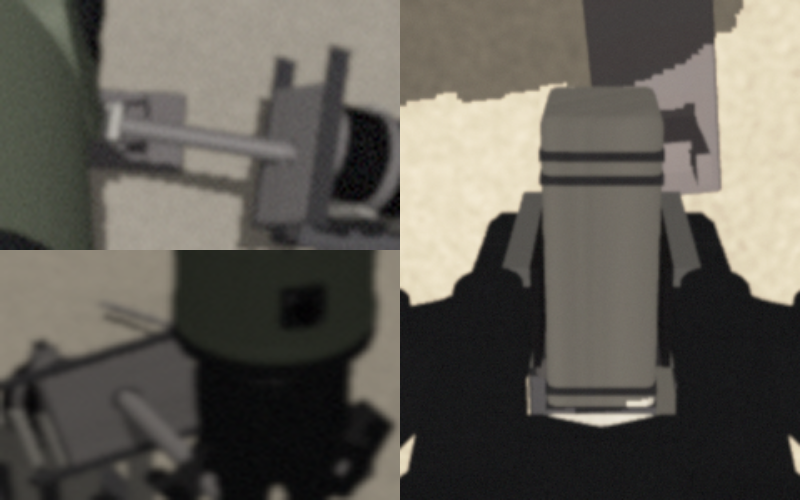

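Request:
step_arm(plan=[[[0,-0.04,0.5,0],[-0.01,-0.07,0.95,0],[-0.02,-0.12,1.4,0],[-0.02,-0.18,1.9,0],[-0.03,-0.28,2.4,0],[-0.05,-0.4,2.85,0],[-0.06,-0.5,3.3,0],[-0.07,-0.6,3.78,0],[-0.07,-0.6,3.78,0]]], force=20)

```text
clock: 5.65
position: [0.5692, 0.1964, 0.3737]
tool_rot: [3.139, -0.003, -0.119]
force: [-1.8, 5.3, -1.5]
grip_width: 0.0238
```

```bash
python3 chk.py 8
```

```text
[0.5691 0.1966 0.3729] [ 3.139e+00 -2.000e-03 -1.190e-01] [-0.2  4.2  1.3] [ 1.07  0.09 -0.11] 0.023495610134066834 5.75
```

View pics/c8.png

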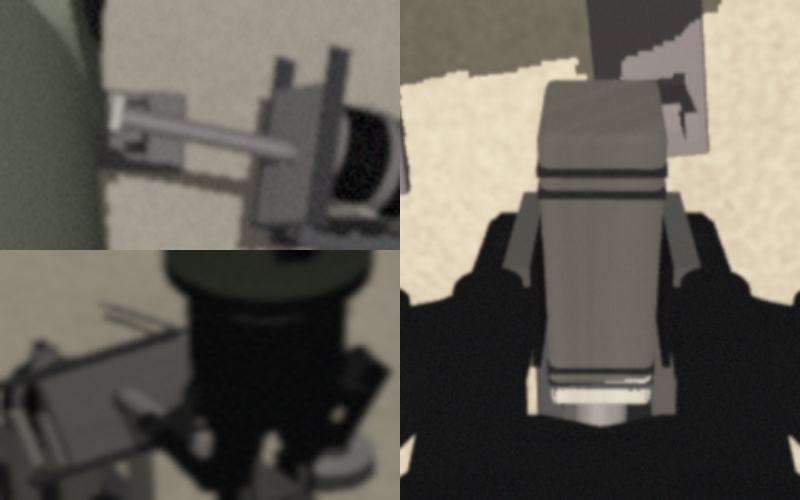

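Request:
step_arm(plan=[[[0,0,0.46,0],[-0.03,-0.22,0.92,0],[-0.05,-0.38,1.36,0],[-0.07,-0.55,1.81,0],[-0.09,-0.78,2.25,0],[-0.12,-1.0,2.68,0],[-0.15,-1.22,3.1,0],[-0.17,-1.45,3.52,0],[-0.2,-1.7,3.93,0],[-0.23,-1.95,4.33,0],[-0.27,-2.22,4.73,0],[-0.3,-2.5,5.12,0]]])

```text
clock: 6.8
position: [0.5661, 0.1719, 0.4248]
tool_rot: [3.14, -0.003, -0.118]
force: [-0.1, 7.2, 1.2]
grip_width: 0.0233
```

```bash
python3 chk.py 9
```

```text
[0.5662 0.1715 0.4253] [ 3.14  -0.004 -0.119] [-0.7  7.2  1.7] [ 1.53  0.21 -0.15] 0.023807153261985417 6.9
```

View pics/c9.png

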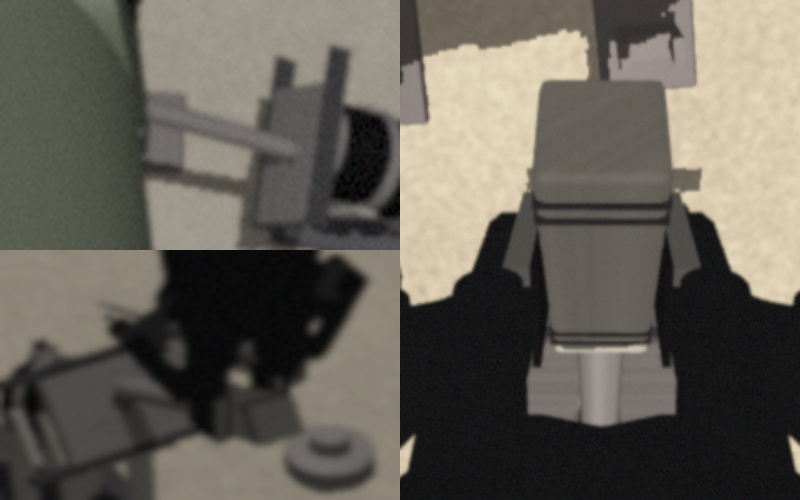

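```bash
python3 - <<'E'
from h import *
im=cv2.imread("pics/w9.png"); crop(im,240,200,400,440,3,"w9c.png")
E
```

```text
(no output)
```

View pics/w9c.png

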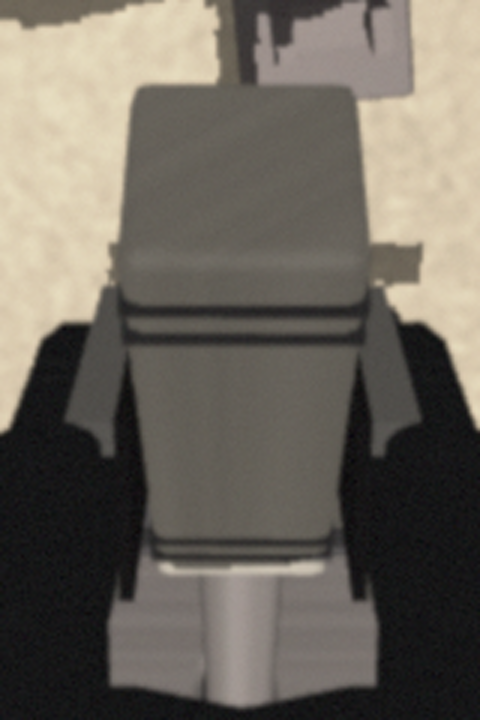

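```bash
cat > pitch.py <<'E'
from h import *
from scipy.optimize import fsolve
import sys
def pitch(rows,psi=6.8):
    W=bot.grab_frame("wrist"); o=bot.observe(); p=np.array(o["position"])
    psi=-o["tool_rot"][2]-0.0; h=np.array([-np.sin(psi),-np.cos(psi),0]); z=np.array([0,0,1.])
    def pts(x):
        f,u,th=x; d=h*np.cos(th)-z*np.sin(th); n=h*np.sin(th)+z*np.cos(th)
        G=p+h*f+z*u  # rod_grip
        return [G-.038*d-.012*n, G-.038*d+.012*n, G+.038*d+.012*n], G,d
    r=fsolve(lambda x:[proj(W,q)[1]-v for q,v in zip(pts(x)[0],rows)],[0,-.158,.55])
    _,G,d=pts(r); print("f,u mm",r[:2]*1000,"theta",np.degrees(r[2]),"grip",G,"tip",G+.162*d)
    for q in pts(r)[0]: print(proj(W,q))
    return r,G,G+.162*d
if __name__=="__main__": pitch([float(a) for a in sys.argv[1:4]])
E
python3 pitch.py 228.5 284 390.5
```

```text
f,u mm [  -0.78548611 -167.92459701] theta 28.960606523796898 grip [0.56624209 0.17254716 0.25689797] tip [0.54947121 0.03180046 0.17845625]
[318.15742537 228.5       ]
[318.08544449 284.        ]
[318.79131144 390.49999999]
```

```bash
python3 - <<'E'
from h import *
S=bot.grab_frame("scene");T=bot.grab_frame("top")
a=np.deg2rad(6.8);h=np.array([-np.sin(a),-np.cos(a),0]);l=np.array([np.cos(a),-np.sin(a),0])
H=np.array([.551,.0444,.175]);c,s_=np.cos(np.deg2rad(35)),np.sin(np.deg2rad(35))
zb=h*s_+np.array([0,0,c])
for f,g,n in((T,(255,190),'t10'),(S,(280,225),'s10')):
    im=cv2.resize(f["pixels"][g[1]:g[1]+45,g[0]:g[0]+65],None,fx=12,fy=12,interpolation=cv2.INTER_CUBIC)
    P=lambda X:tuple(int(v) for v in ((proj(f,X)+.5-np.array(g))*12))
    for k in np.linspace(0,6.28,40): cv2.circle(im,P(H+.0085*(np.cos(k)*l+np.sin(k)*zb)),1,(0,255,0),-1)
    for th,col in ((35,(255,0,0)),(29,(0,0,255))):
      d=h*np.cos(np.deg2rad(th))-np.array([0,0,np.sin(np.deg2rad(th))])
      for k in np.linspace(0,.11,40): cv2.circle(im,P(H-d*k),1,col,-1)
    cv2.imwrite(f"pics/{n}.png",im)
E
```

```text
(no output)
```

View pics/s10.png

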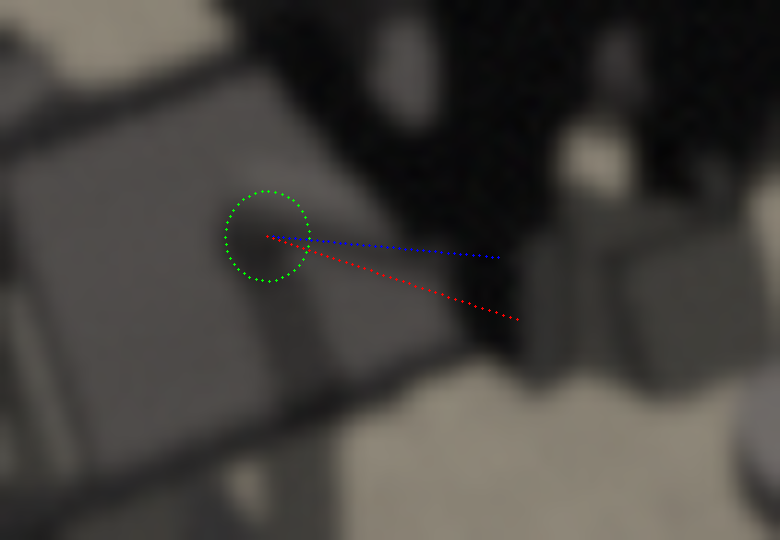

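View pics/t10.png

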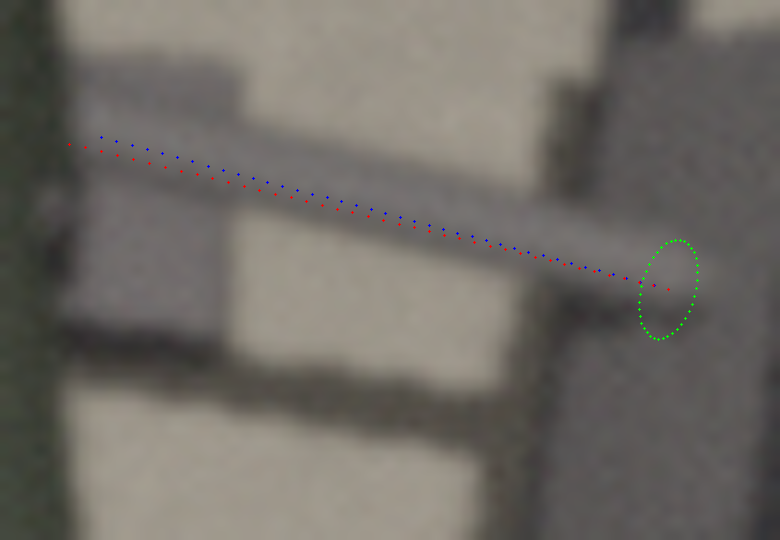

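Request:
step_arm(plan=[[[0.1,0.9,0.5,0],[0.26,2.17,1.21,0],[0.26,2.17,1.21,0],[0.26,2.17,1.21,0],[0.26,2.17,1.21,0]]])

```text
clock: 7.52
position: [0.5687, 0.1935, 0.4368]
tool_rot: [3.14, -0.003, -0.118]
force: [-0.2, -0.1, -1.5]
grip_width: 0.0232
```

```bash
cat > ov.py <<'E'
import sys
from h import *
n=sys.argv[1]
S=bot.grab_frame("scene");T=bot.grab_frame("top");W=bot.grab_frame("wrist")
cv2.imwrite(f"pics/w{n}.png",W["pixels"])
crop(W["pixels"],240,200,400,440,3,f"wc{n}.png")
for f,g,k in((T,(255,190),'t'),(S,(280,225),'s')):
    crop(f["pixels"],g[0],g[1],g[0]+65,g[1]+45,12,k+n+".png")
o=bot.observe(); print(np.round(o["position"],4),np.round(o["tool_rot"],3),np.round(o["force"],1),np.round(o["moment"],2),o["grip_width"],o["clock"])
E
python3 ov.py 11
```

```text
[0.5687 0.1932 0.4367] [ 3.14e+00 -3.00e-03 -1.19e-01] [ 0.  -0.2 -1.8] [ 0.03  0.02 -0.02] 0.023503293960012595 7.6667
```

View pics/s11.png

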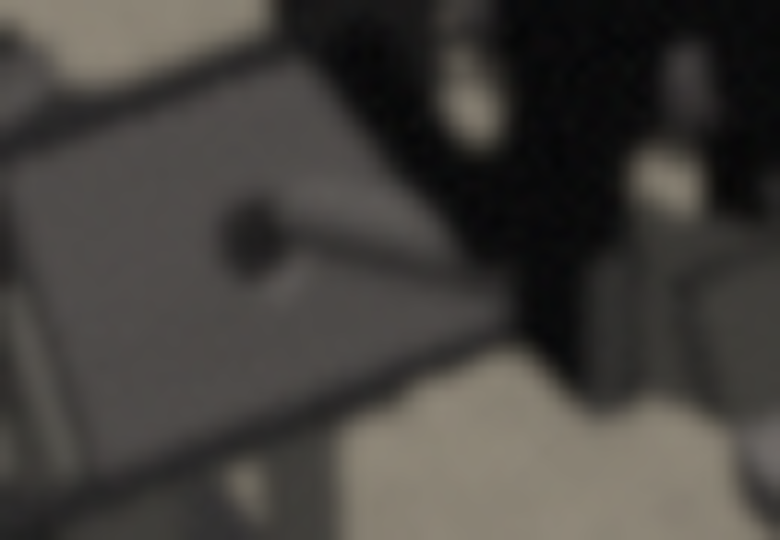

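View pics/t11.png

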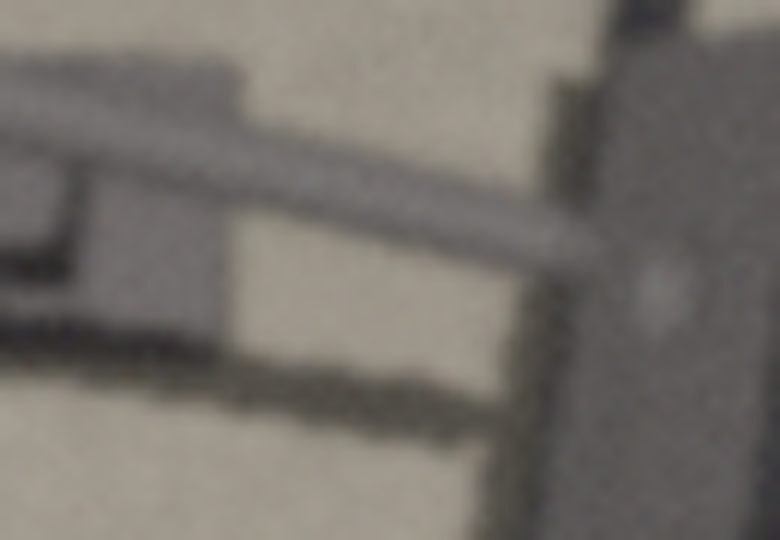

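View pics/wc11.png

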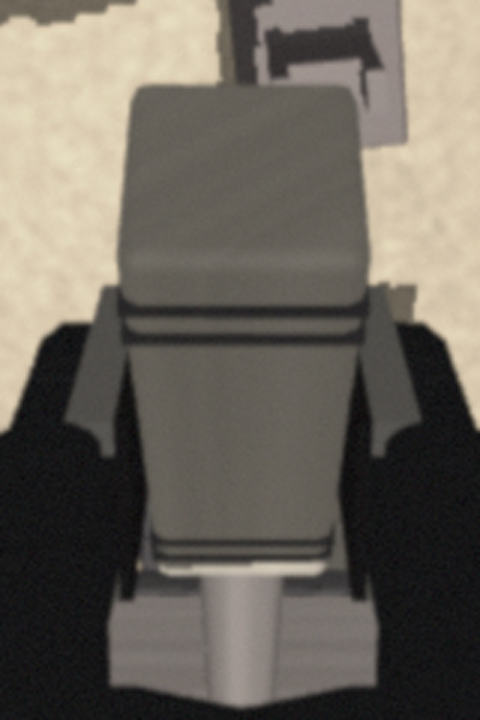

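```bash
python3 - <<'E'
from h import *
S=bot.grab_frame("scene");T=bot.grab_frame("top")
for v in (200,205,212): print(tri(T,(304.8,210.8),S,(280+278/12-.46,225+v/12-.46)))
for z in (.18,.185,.19,.195): print(z, onz(T,304.8,210.8,z), onz(T,255+240/12-.46,190+170/12-.46,z+.035))
# enhanced scene
g=S["pixels"][225:270,280:330].astype(float); g=(g-40)*3.0; g=np.clip(g,0,255).astype(np.uint8)
cv2.imwrite("pics/s12.png",cv2.resize(g,None,fx=14,fy=12,interpolation=cv2.INTER_CUBIC))
E
python3 pitch.py 228.5 284.5 390.5
```

```text
(array([0.5539, 0.0545, 0.1923]), np.float64(0.0015))
(array([0.554 , 0.0546, 0.1912]), np.float64(0.0014))
(array([0.5543, 0.0546, 0.1897]), np.float64(0.0012))
0.18 [0.55555181 0.05530065 0.18      ] [0.56146341 0.11356859 0.215     ]
0.185 [0.55463765 0.05516182 0.185     ] [0.56049193 0.11315394 0.22      ]
0.19 [0.55372348 0.05502299 0.19      ] [0.55952045 0.11273929 0.225     ]
0.195 [0.55280932 0.05488416 0.195     ] [0.55854897 0.11232465 0.23      ]
f,u mm [  -0.91533756 -167.6725882 ] theta 29.162356710103904 grip [0.56887244 0.19420066 0.26913524] tip [0.55210785 0.05373226 0.1901949 ]
[318.33217691 228.5       ]
[318.26086235 284.5       ]
[318.9310375  390.49999999]
```

View pics/s12.png

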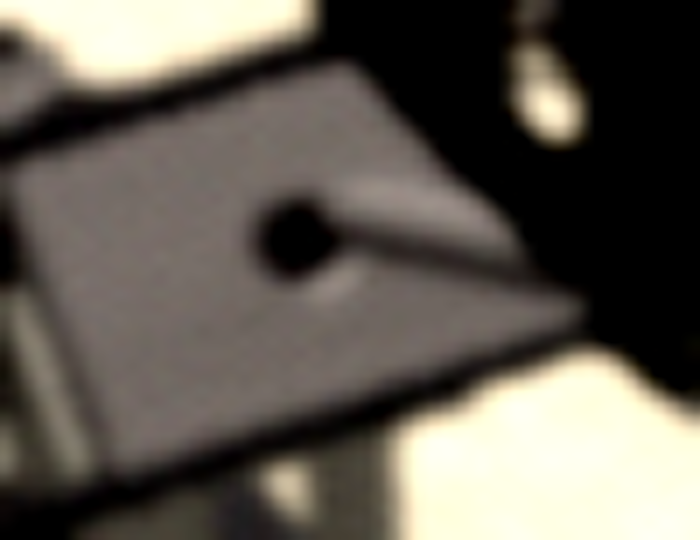

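```bash
python3 - <<'E'
from h import *
S=bot.grab_frame("scene");T=bot.grab_frame("top")
print(onz(S,301.7,245.4,.175),onz(S,301.6,244.6,.175))
# top spot: t11 (668,292); 
u=(255+667/12-.46,190+293/12-.46); print(u,onz(T,*u,.175),onz(T,*u,.170), tri(T,u,S,(301.7,245.4)))
# crescent bright pixel: lower inside wall
im=S["pixels"][225:270,280:330].astype(int).sum(2); print(im[12:30,16:30])
E
```

```text
[0.55355622 0.04767258 0.175     ] [0.55216294 0.04528108 0.175     ]
(310.12333333333333, 213.95666666666665) [0.5503236  0.04452936 0.175     ] [0.5512102  0.04461922 0.17      ] (array([0.5512, 0.0444, 0.1714]), np.float64(0.0005))
[[229 229 230 230 230 228 229 229 232 231 232 233 227 216]
 [229 229 228 229 229 229 229 233 230 236 235 235 232 228]
 [229 230 228 230 232 229 229 232 238 241 244 246 239 233]
 [232 230 227 223 218 211 216 228 241 253 261 261 255 250]
 [228 228 218 201 185 176 185 214 241 250 261 260 265 263]
 [229 221 198 167 137 128 146 188 217 232 238 245 251 257]
 [227 211 173 133 111  99 116 158 184 197 207 214 226 232]
 [226 205 160 119 103  92  94 123 151 165 171 179 188 196]
 [226 205 161 116  99  94  95 118 150 170 168 158 162 166]
 [226 209 174 130 110 104 116 155 194 208 190 174 167 160]
 [230 217 197 161 133 138 170 207 238 236 215 204 195 192]
 [232 225 214 197 181 189 220 248 255 239 226 217 214 210]
 [228 227 225 219 211 224 242 251 244 232 226 223 222 223]
 [226 226 223 222 222 227 235 237 232 227 225 223 223 223]
 [223 220 220 222 222 227 227 225 226 225 223 222 220 223]
 [220 221 223 222 224 223 223 222 225 223 223 227 224 224]
 [224 226 223 224 223 223 223 222 224 228 226 226 229 226]
 [223 225 220 223 223 222 220 227 227 227 228 226 226 223]]
```

Request:
step_arm(plan=[[[-0.07,0.46,-0.65,0],[-0.1,0.2,-0.85,0],[-0.15,-0.2,-1.15,0],[-0.2,-0.68,-1.46,0],[-0.2,-0.68,-1.46,0],[-0.2,-0.68,-1.46,0]]])

```text
clock: 8.42
position: [0.5668, 0.186, 0.4221]
tool_rot: [3.14, -0.003, -0.12]
force: [-0.4, 0.5, -0.7]
grip_width: 0.0236
```

```bash
python3 ov.py 13; python3 - <<'E'
from h import *
a=cv2.imread("pics/s13.png");b=cv2.imread("pics/t13.png")
a=np.clip((a.astype(float)-40)*3,0,255).astype(np.uint8);b=np.clip((b.astype(float)-40)*1.8,0,255).astype(np.uint8)
cv2.imwrite("pics/c13.png",cv2.resize(np.vstack([a,b]),(640,600+160))[:,:][:760])
E
```

```text
[0.5668 0.1866 0.4224] [ 3.14e+00 -3.00e-03 -1.19e-01] [ 0.4 -0.2 -0.5] [ 0.09 -0.01  0.03] 0.023900745044666334 8.5667
```

View pics/c13.png

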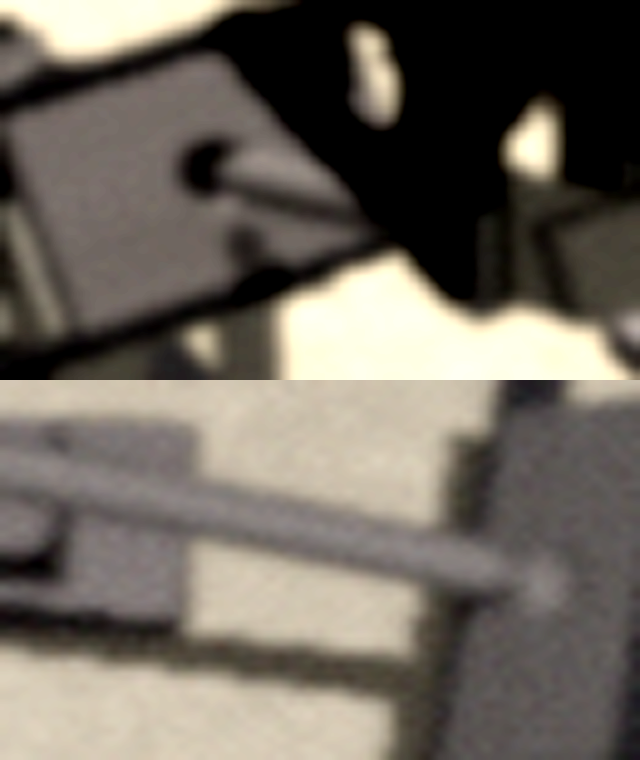

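Request:
step_arm(plan=[[[-0.02,-0.2,-0.12,0],[-0.05,-0.4,-0.23,0],[-0.07,-0.6,-0.35,0],[-0.1,-0.8,-0.47,0],[-0.12,-1.0,-0.58,0],[-0.14,-1.2,-0.7,0],[-0.16,-1.38,-0.81,0],[-0.16,-1.38,-0.81,0]]])

```text
clock: 9.23
position: [0.5652, 0.1723, 0.4141]
tool_rot: [3.14, -0.003, -0.119]
force: [0.9, -0.3, -1.6]
grip_width: 0.0234
```

```bash
cat >> ov.py <<'E'
a=cv2.imread(f"pics/s{n}.png");b=cv2.imread(f"pics/t{n}.png")
a=np.clip((a.astype(float)-40)*3,0,255).astype(np.uint8);b=np.clip((b.astype(float)-40)*1.8,0,255).astype(np.uint8)
w=cv2.resize(cv2.imread(f"pics/wc{n}.png"),(380,570))
cv2.imwrite(f"pics/c{n}.png",np.hstack([cv2.resize(np.vstack([a,b]),(420,570)),w]))
E
python3 ov.py 14
```

```text
[0.5652 0.1729 0.4143] [ 3.14e+00 -3.00e-03 -1.19e-01] [-0.   0.5 -0.9] [ 0.05 -0.02  0.03] 0.02335512466118751 9.3833
```

View pics/c14.png

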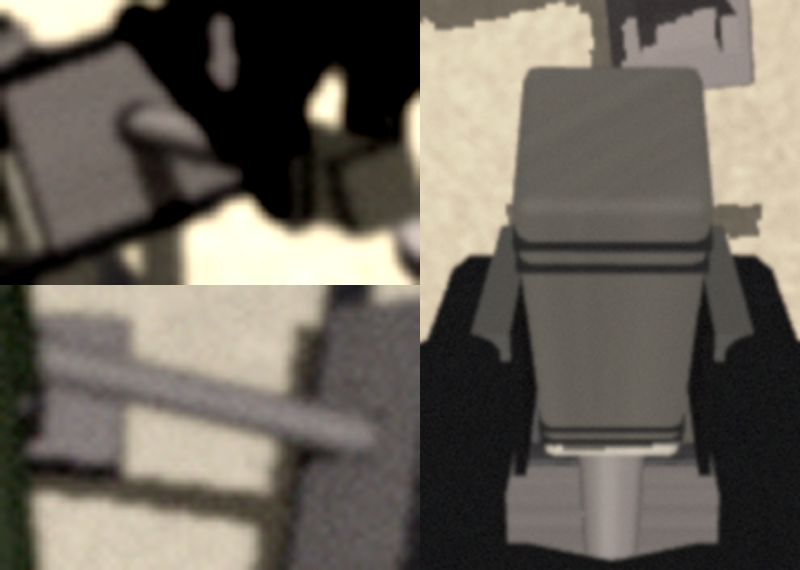

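Request:
step_arm(plan=[[[-0.02,-0.13,0.24,0],[-0.03,-0.27,0.47,0],[-0.05,-0.41,0.7,0],[-0.07,-0.56,0.93,0],[-0.08,-0.71,1.16,0],[-0.1,-0.86,1.38,0],[-0.1,-0.86,1.38,0]]])

```text
clock: 9.97
position: [0.5643, 0.164, 0.4287]
tool_rot: [3.141, -0.004, -0.119]
force: [-0.8, 1.3, -2.2]
grip_width: 0.0237
```

```bash
python3 ov.py 15
```

```text
[0.5643 0.1643 0.4282] [ 3.14  -0.004 -0.119] [-0.1  0.6 -0.9] [ 0.14 -0.03 -0.  ] 0.023406800870624828 10.1167
```

View pics/c15.png

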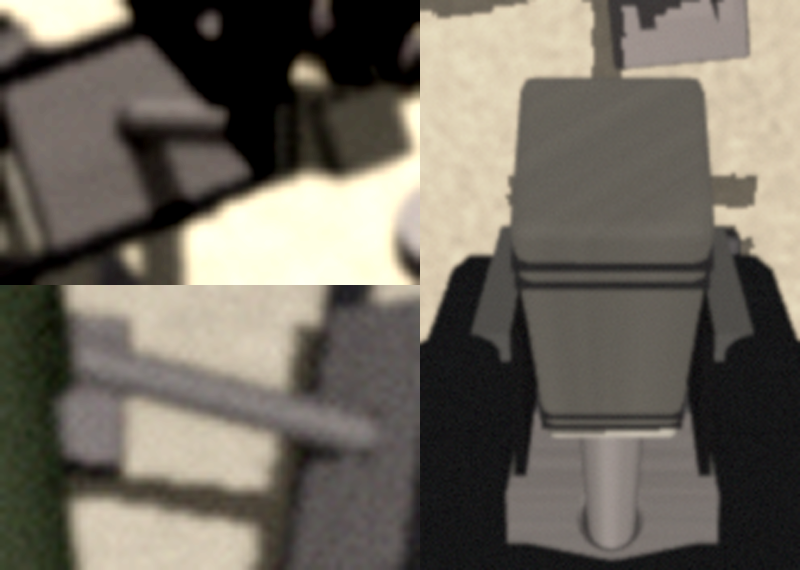

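View pics/wc15.png

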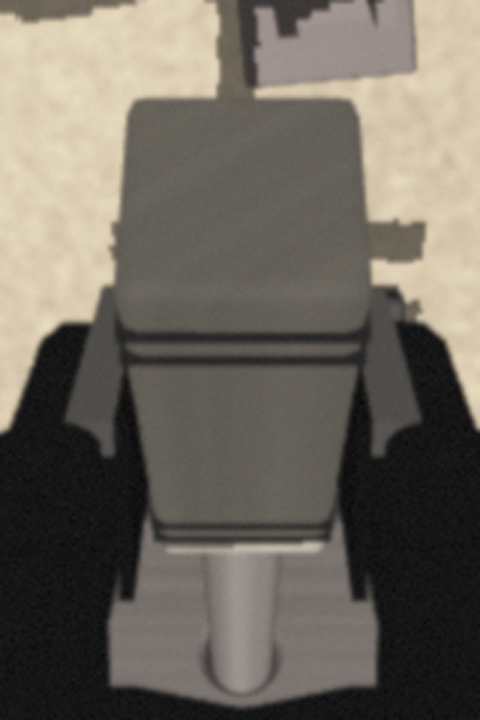

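```bash
python3 pitch.py 233 294.5 383
```

```text
f,u mm [  -0.87982804 -168.56181662] theta 34.043209794679306 grip [0.56438732 0.1651923  0.25956018] tip [0.54852461 0.03189711 0.16886967]
[318.06614529 232.99999992]
[318.02434065 294.49999982]
[318.72072389 383.00000002]
```

Request:
step_arm(plan=[[[-0.04,-0.33,-0.23,0],[-0.08,-0.65,-0.46,0],[-0.12,-0.98,-0.69,0],[-0.15,-1.3,-0.92,0],[-0.19,-1.63,-1.15,0],[-0.23,-1.95,-1.38,0],[-0.27,-2.28,-1.61,0],[-0.31,-2.6,-1.84,0],[-0.35,-2.93,-2.07,0]]], force=40)

```text
clock: 10.92
position: [0.5608, 0.136, 0.4077]
tool_rot: [-3.141, -0.004, -0.118]
force: [-0.7, 11.7, 4.3]
grip_width: 0.0232
```

```bash
python3 ov.py 16
```

```text
[0.5607 0.1353 0.4074] [ 3.141 -0.004 -0.118] [-0.5  6.6 -0.8] [ 1.87  0.13 -0.15] 0.02296874203023514 11.0667
```

View pics/c16.png

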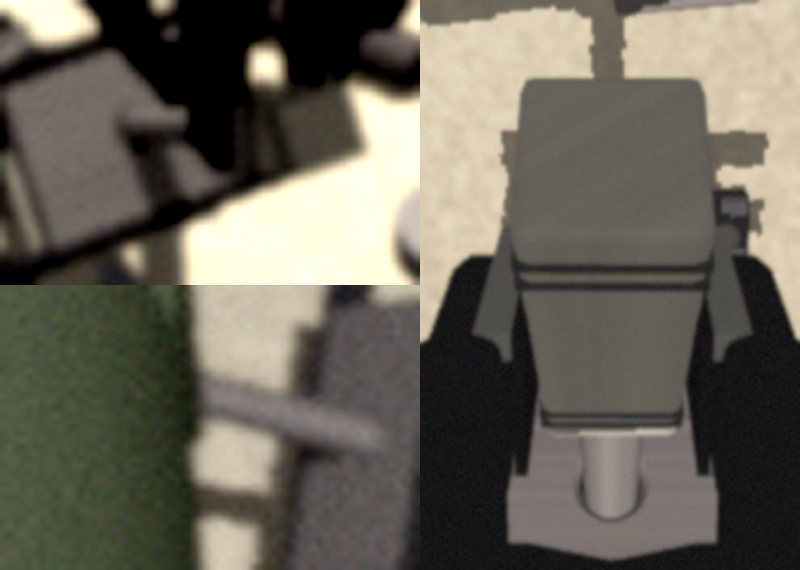

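View pics/wc16.png

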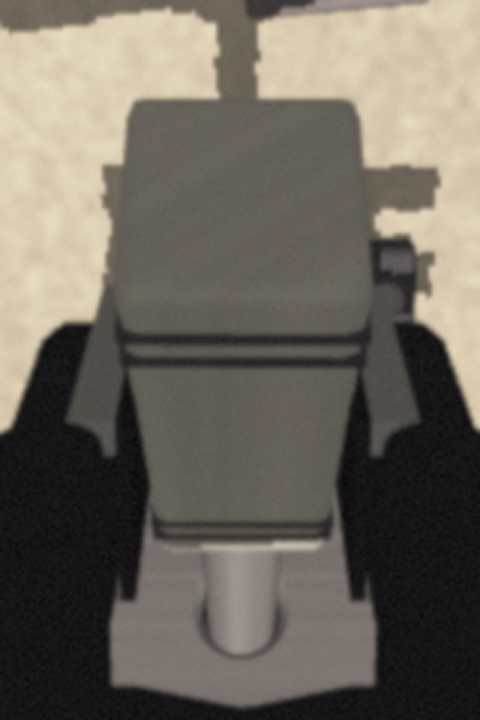

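Request:
step_arm(plan=[[[-0.04,-0.33,-0.23,0],[-0.08,-0.65,-0.46,0],[-0.12,-0.98,-0.69,0],[-0.15,-1.3,-0.92,0],[-0.19,-1.63,-1.15,0],[-0.23,-1.95,-1.38,0],[-0.27,-2.28,-1.61,0],[-0.31,-2.6,-1.84,0],[-0.35,-2.93,-2.07,0],[-0.39,-3.25,-2.3,0],[-0.43,-3.58,-2.53,0],[-0.46,-3.9,-2.75,0]]])

```text
clock: 12.07
position: [0.5561, 0.0979, 0.3801]
tool_rot: [-3.139, -0.004, -0.117]
force: [0.7, 16.3, 2.3]
grip_width: 0.0235
```

```bash
python3 ov.py 17; python3 - <<'E'
from h import *
T=bot.grab_frame("top"); crop(T["pixels"],290,170,410,265,6,"t17b.png")
E
```

```text
[0.556  0.0971 0.3797] [-3.14e+00 -3.00e-03 -1.18e-01] [-0.2  9.8 -4.6] [ 2.45 -0.18 -0.07] 0.023316479428668435 12.2167
```

View pics/wc17.png

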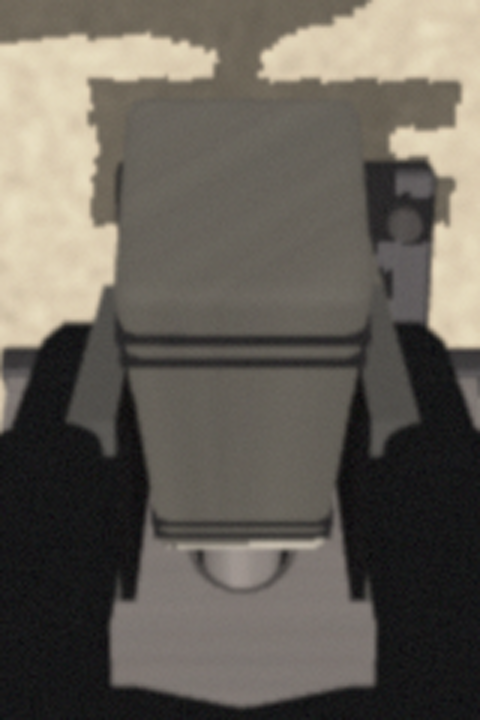

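View pics/t17b.png

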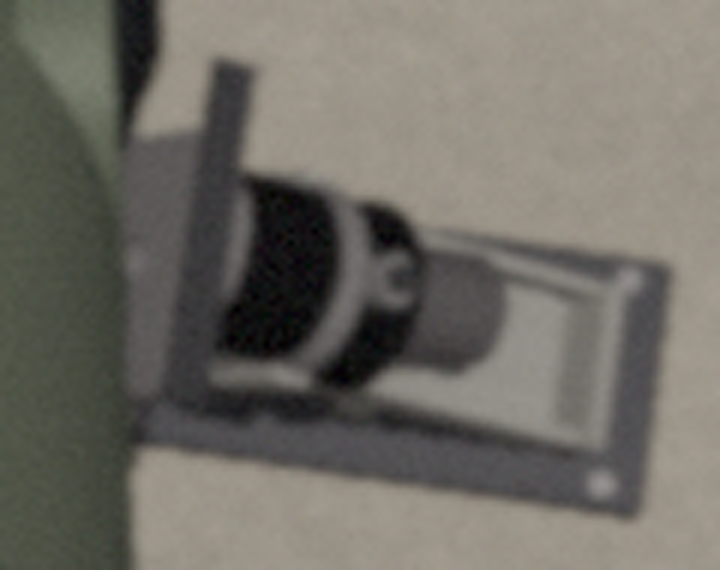

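Request:
step_arm(plan=[[[-0.04,-0.33,-0.23,0],[-0.08,-0.65,-0.46,0],[-0.12,-0.98,-0.69,0],[-0.15,-1.3,-0.92,0],[-0.19,-1.63,-1.15,0],[-0.21,-1.79,-1.26,0]]])

```text
clock: 12.77
position: [0.5538, 0.0793, 0.3666]
tool_rot: [-3.14, -0.003, -0.117]
force: [1.5, 8.0, -4.7]
grip_width: 0.0231
```

```bash
python3 ov.py 18; python3 - <<'E'
from h import *
T=bot.grab_frame("top"); crop(T["pixels"],290,170,410,265,6,"t18b.png")
E
```

```text
[0.5538 0.0791 0.3666] [-3.14e+00 -3.00e-03 -1.18e-01] [ 3.1  3.3 -9.8] [ 1.12 -0.58  0.06] 0.02370435338120744 12.9167
```

View pics/wc18.png

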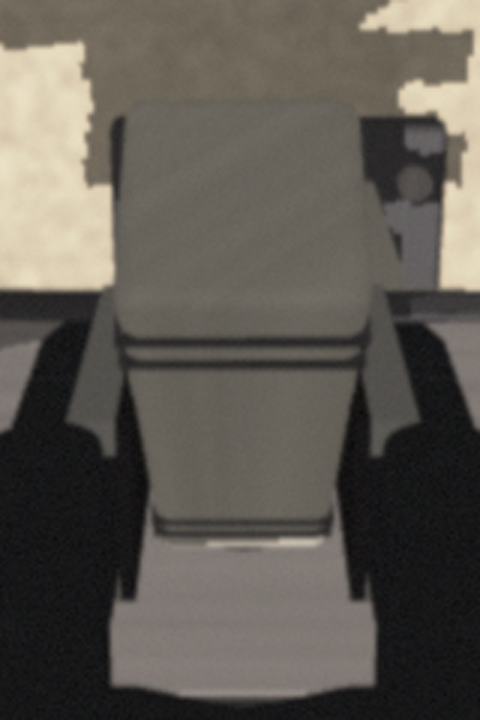

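View pics/t18b.png

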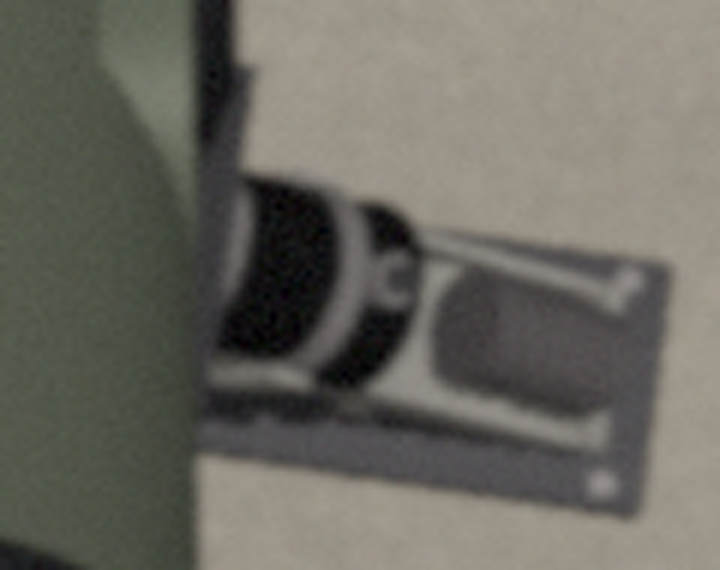

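Request:
step_arm(plan=[[[0.02,-0.04,-0.14,0],[0.02,-0.12,-0.2,0],[0.01,-0.2,-0.26,0],[0,-0.27,-0.31,0],[0,-0.27,-0.31,0]]])

```text
clock: 13.38
position: [0.5538, 0.0759, 0.3635]
tool_rot: [-3.141, -0.003, -0.118]
force: [-0.8, 0.5, -1.4]
grip_width: 0.0237
```

```bash
python3 ov.py 19
```

```text
[0.5538 0.0762 0.3636] [-3.141e+00 -3.000e-03 -1.180e-01] [-0.  -0.2 -1.5] [-0.01  0.02  0.  ] 0.02299037073202477 13.5333
```

View pics/wc19.png

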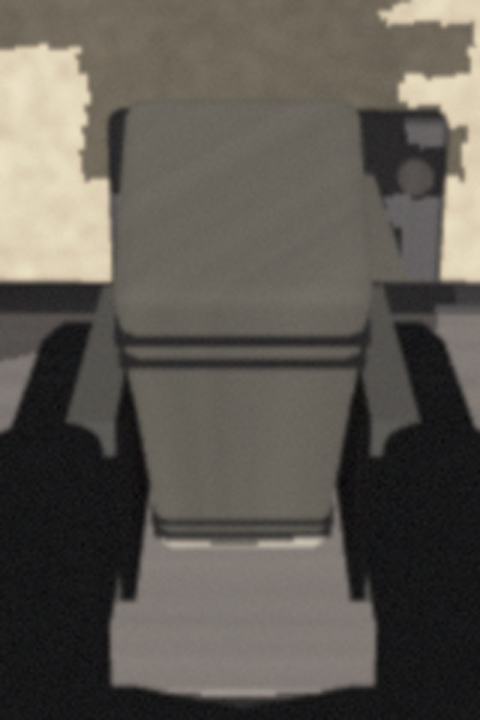

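Request:
step_arm(plan=[[[-0.01,-0.08,-0.06,0],[-0.02,-0.16,-0.11,0],[-0.03,-0.2,-0.14,0],[-0.03,-0.2,-0.14,0]]])

```text
clock: 13.87
position: [0.5535, 0.0741, 0.3621]
tool_rot: [-3.141, -0.003, -0.118]
force: [-0.0, 0.5, -2.0]
grip_width: 0.0234
```

Request:
step_arm(plan=[[[-0.01,-0.08,-0.06,0],[-0.02,-0.16,-0.11,0],[-0.02,-0.16,-0.11,0]]])

```text
clock: 14.12
position: [0.5532, 0.0724, 0.3609]
tool_rot: [-3.141, -0.003, -0.118]
force: [0.3, 0.2, -1.5]
grip_width: 0.0233
```

```bash
python3 ov.py 20
```

```text
[0.5533 0.0725 0.361 ] [-3.141e+00 -3.000e-03 -1.180e-01] [-1.4 -0.1 -2.2] [ 0.08  0.01 -0.01] 0.023044569856602654 14.2667
```

View pics/wc20.png

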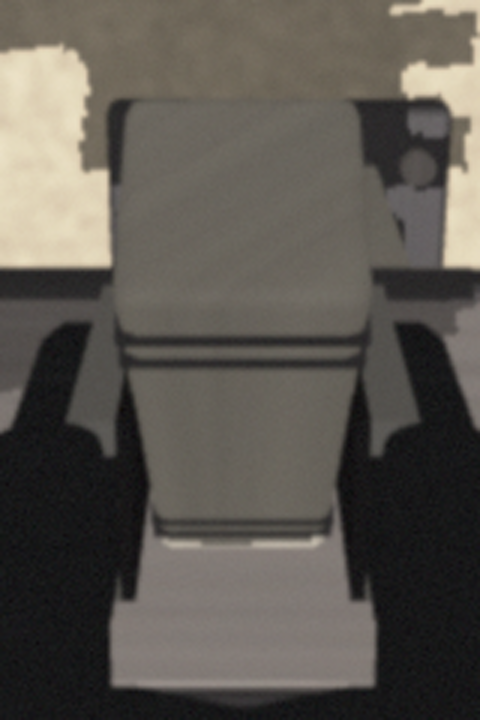

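Request:
step_arm(plan=[[[-0.01,-0.08,-0.06,0],[-0.02,-0.16,-0.11,0],[-0.02,-0.16,-0.11,0]]])

```text
clock: 14.52
position: [0.553, 0.0708, 0.3598]
tool_rot: [-3.141, -0.003, -0.118]
force: [0.7, 1.6, -2.6]
grip_width: 0.0236
```

Request:
step_arm(plan=[[[-0.01,-0.06,-0.04,0],[-0.01,-0.12,-0.09,0],[-0.01,-0.12,-0.09,0]]])

```text
clock: 14.77
position: [0.5529, 0.0695, 0.3588]
tool_rot: [-3.141, -0.003, -0.118]
force: [0.2, 1.0, -2.1]
grip_width: 0.0233
```

Request:
step_arm(plan=[[[-0.01,-0.08,-0.06,0],[-0.02,-0.16,-0.11,0],[-0.02,-0.16,-0.11,0]]])

```text
clock: 15.02
position: [0.5527, 0.068, 0.3577]
tool_rot: [-3.14, -0.003, -0.118]
force: [-0.8, 2.8, -0.8]
grip_width: 0.0232
```

```bash
python3 ov.py 21;python3 - <<'E'
from h import *
T=bot.grab_frame("top"); crop(T["pixels"],290,170,410,265,6,"t21b.png")
S=bot.grab_frame("scene"); crop(S["pixels"],230,200,350,290,6,"s21b.png")
W=bot.grab_frame("wrist"); crop(W["pixels"],240,360,400,480,5,"w21b.png")
E
```

```text
[0.5527 0.068  0.3577] [-3.141e+00 -3.000e-03 -1.180e-01] [ 0.8  3.5 -0.5] [ 0.76 -0.09  0.01] 0.023193502879837066 15.1667
```

View pics/w21b.png

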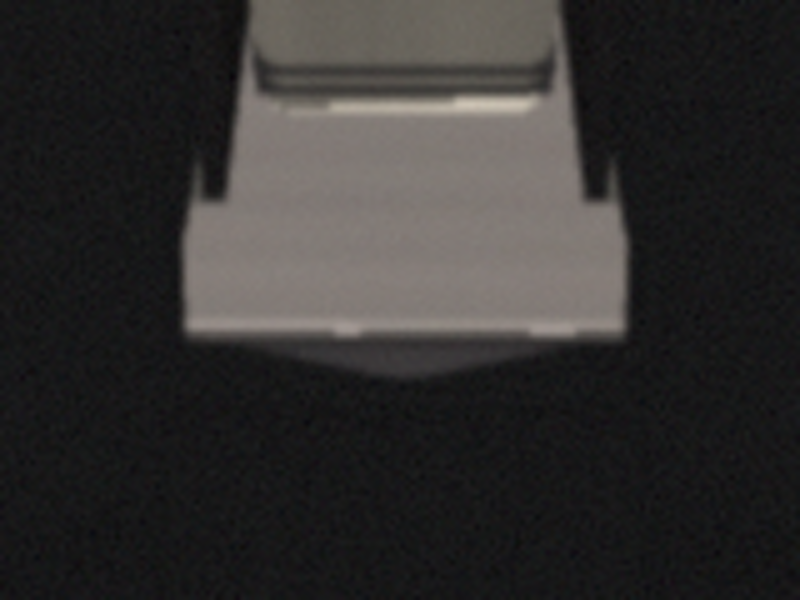

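View pics/s21b.png

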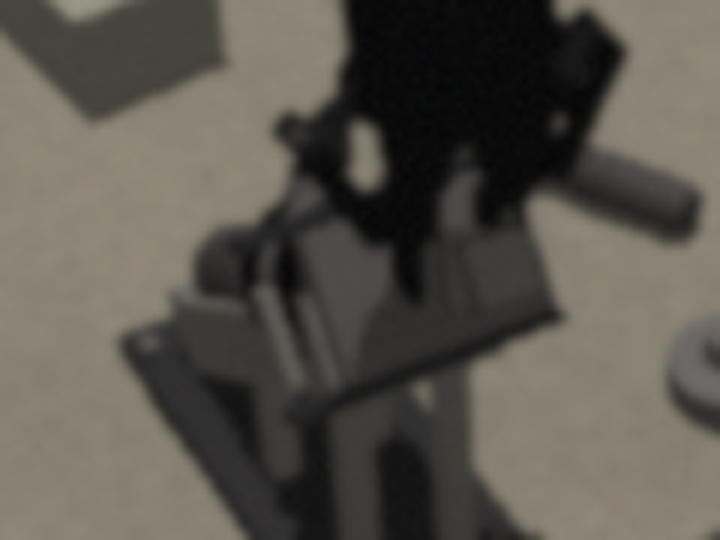

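View pics/t21b.png

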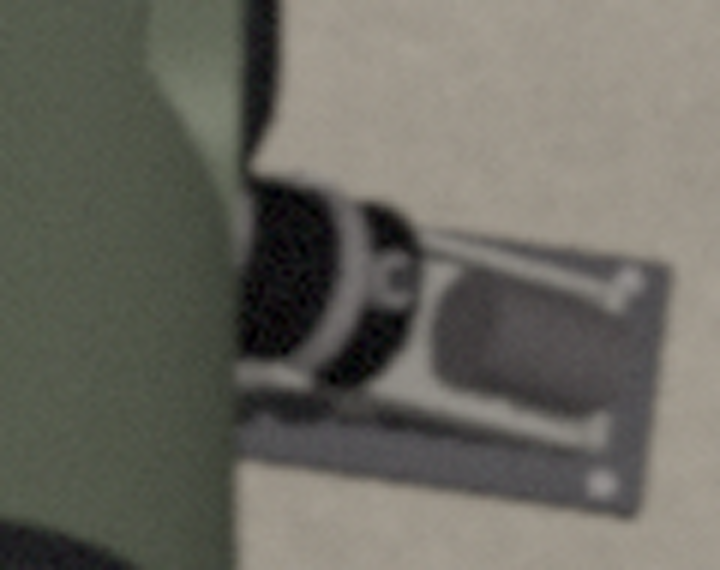

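Request:
step_arm(plan=[[[-0.01,-0.08,-0.06,0],[-0.01,-0.08,-0.06,0],[-0.01,-0.08,-0.06,0]]])

```text
clock: 15.57
position: [0.5527, 0.0679, 0.3576]
tool_rot: [-3.139, -0.003, -0.117]
force: [-1.7, 6.7, 6.6]
grip_width: 0.023
```

Request:
step_arm(plan=[[[-0.02,-0.14,-0.1,0],[-0.02,-0.14,-0.1,0],[-0.02,-0.14,-0.1,0]]])

```text
clock: 15.82
position: [0.5527, 0.0675, 0.3574]
tool_rot: [-3.137, -0.004, -0.116]
force: [-3.4, 11.1, 12.3]
grip_width: 0.0235
```

```bash
python3 ov.py 22
```

```text
[0.5527 0.0676 0.3574] [-3.137 -0.004 -0.116] [-3.8 11.4 12.2] [ 2.13  0.85 -0.17] 0.023324644832328763 15.9667
```

View pics/wc22.png

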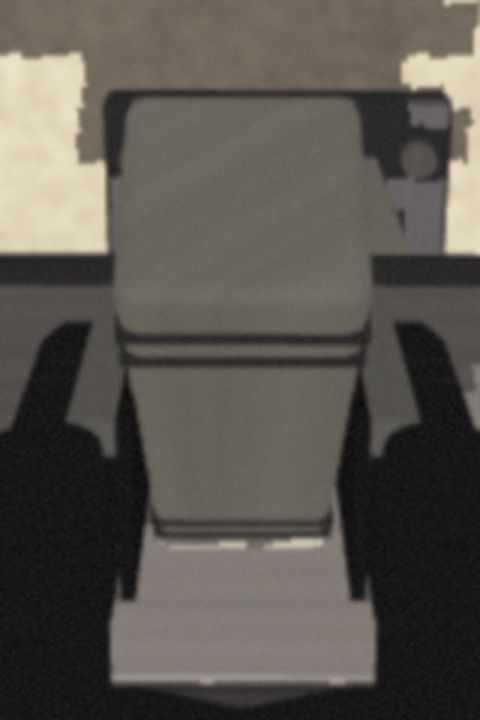

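```bash
python3 - <<'E'
from h import *
from pitch import pitch
W=bot.grab_frame("wrist")
for rows in ([232.5,294,382],[232.5,296,382],[232.5,294,384]):
    r,G,tip=pitch(rows)
    th=r[2]; psi=-bot.observe()["tool_rot"][2]; h=np.array([-np.sin(psi),-np.cos(psi),0]); z=np.array([0,0,1.])
    d=h*np.cos(th)-z*np.sin(th); n=h*np.sin(th)+z*np.cos(th)
    for zz in (.027,.030):
        o,dr=ray(W,318,427.5); q=o+dr*(((G+n*zz-o)@n)/(dr@n)); print(zz,"plate edge ahead of handle front mm",((q-G)@d-.038)*1000)
# level estimate check
p=np.array(bot.observe()["position"])
for u in(-.155,-.1587,-.163,-.168):
  for f in (-.001,.002):
    G=p+h*f+z*u; print(u,f,[proj(W,G+h*s*.038+z*.012)[1].round(1) for s in(-1,1)])
E
```

```text
f,u mm [  -2.01198    -168.90818313] theta 34.54983627598284 grip [0.55292856 0.069544   0.18845915] tip [ 0.53743382 -0.06298184  0.09658525]
[318.00514204 232.49999995]
[317.96467327 293.99999984]
[318.63709618 382.00000003]
0.027 plate edge ahead of handle front mm 17.23641335348209
0.03 plate edge ahead of handle front mm 4.420860616735925
f,u mm [  -2.82963649 -167.00443484] theta 35.373834729535936 grip [0.55299825 0.07037695 0.19036561] tip [ 0.53766386 -0.06082351  0.09658237]
[317.89186567 232.49999999]
[317.84225351 295.99999994]
[318.57023628 381.99999999]
0.027 plate edge ahead of handle front mm 17.351596511557876
0.03 plate edge ahead of handle front mm 3.6511510070939486
f,u mm [  -2.08665693 -167.85882331] theta 34.02913825413756 grip [0.55293072 0.06962828 0.18950092] tip [ 0.53733774 -0.06372114  0.09884338]
[317.97727775 232.49999998]
[317.9291593  293.99999995]
[318.61555441 384.00000001]
0.027 plate edge ahead of handle front mm 12.717691048913633
0.03 plate edge ahead of handle front mm 0.40732811776427597
-0.155 -0.001 [np.float64(248.3), np.float64(450.4)]
-0.155 0.002 [np.float64(257.7), np.float64(457.0)]
-0.1587 -0.001 [np.float64(244.8), np.float64(442.3)]
-0.1587 0.002 [np.float64(253.9), np.float64(448.9)]
-0.163 -0.001 [np.float64(240.9), np.float64(433.4)]
-0.163 0.002 [np.float64(249.8), np.float64(439.8)]
-0.168 -0.001 [np.float64(236.7), np.float64(423.7)]
-0.168 0.002 [np.float64(245.2), np.float64(430.0)]
```

Request:
step_arm(plan=[[[0.05,0.41,0.29,0],[0.14,1.22,0.86,0],[0.24,2.03,1.44,0],[0.34,2.85,2.01,0],[0.43,3.66,2.58,0],[0.53,4.47,3.16,0],[0.63,5.29,3.73,0],[0.72,6.1,4.31,0],[0.82,6.9,4.88,0],[0.92,7.7,5.45,0],[1.0,8.5,6.03,0],[1.1,9.3,6.6,0]]])

```text
clock: 17.17
position: [0.5637, 0.1611, 0.424]
tool_rot: [-3.138, -0.004, -0.117]
force: [-1.7, -3.5, -0.3]
grip_width: 0.0234
```

Request:
step_arm(plan=[[[0.1,0.8,0.57,0],[0.2,1.6,1.15,0],[0.3,2.4,1.7,0],[0.4,3.2,2.3,0],[0.4,3.2,2.3,0],[0.4,3.2,2.3,0]]])

```text
clock: 17.67
position: [0.5677, 0.1936, 0.447]
tool_rot: [-3.138, -0.004, -0.116]
force: [-0.6, -0.2, -2.2]
grip_width: 0.023
```

```bash
python3 ov.py 23; python3 - <<'E'
from h import *
T=bot.grab_frame("top"); crop(T["pixels"],230,150,410,285,4,"t23b.png")
E
```

```text
[0.5677 0.1926 0.4466] [-3.138e+00 -3.000e-03 -1.170e-01] [-0.8 -0.2 -1.1] [ 0.04 -0.05 -0.01] 0.02339379152237702 17.8167
```

View pics/t23b.png

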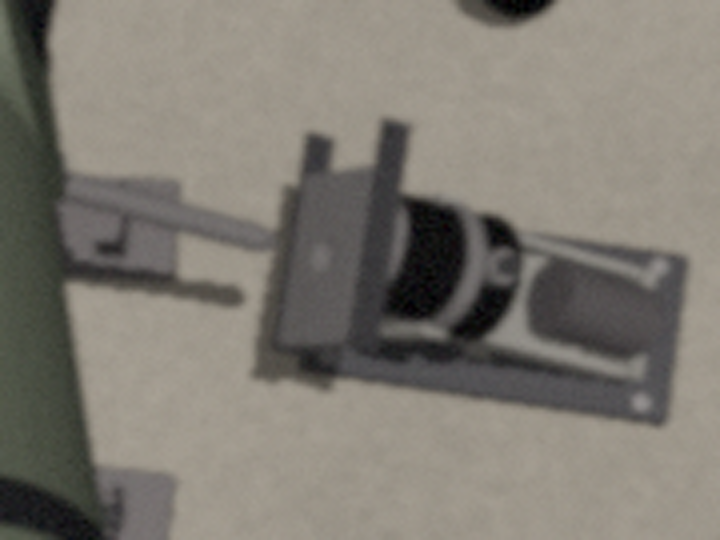

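View pics/c23.png

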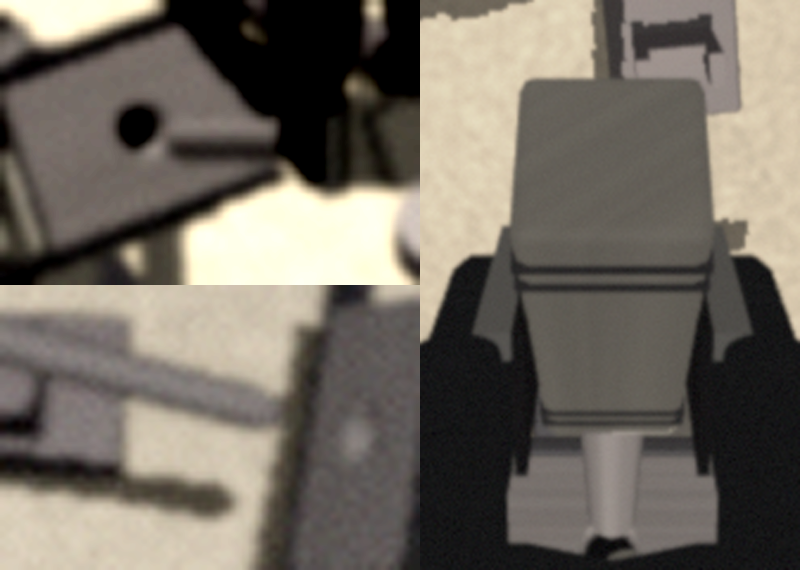

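```bash
python3 - <<'E'
from h import *
S=bot.grab_frame("scene");T=bot.grab_frame("top")
p,e=tri(T,(297.6,209.6),S,(305.0,246.9)); print(p,e)
a=np.deg2rad(6.8);h=np.array([-np.sin(a),-np.cos(a),0]);d=h*np.cos(.611)-np.array([0,0,np.sin(.611)])
H=np.array([.551,.0444,.175]); print("x_b",(p-H)@d)
E
```

```text
[0.5572 0.0687 0.1871] 0.0025
x_b -0.02730640215307424
```

Request:
step_arm(plan=[[[1,3,0,0.04],[2,6,-3,0.08],[2.95,9.2,-6,0.097],[2.95,9.2,-8,0.097],[2.95,9.2,-9,0.097],[2.95,9.2,-9,0.097],[2.95,9.2,-9,0.097],[2.95,9.2,-9,0.097]]])

```text
clock: 18.63
position: [0.5978, 0.2837, 0.3586]
tool_rot: [-3.137, -0.005, -0.022]
force: [-0.5, -0.2, -0.8]
grip_width: 0.0231
```

```bash
python3 - <<'E'
from h import *
o=bot.observe(); print(np.round(o["position"],4),np.round(o["tool_rot"],3),np.round(o["force"],1),o["clock"])
T=bot.grab_frame("top"); crop(T["pixels"],170,160,320,270,5,"t24.png")
S=bot.grab_frame("scene"); crop(S["pixels"],260,220,420,340,5,"s24.png")
W=bot.grab_frame("wrist"); cv2.imwrite("pics/w24.png",W["pixels"])
E
```

```text
[0.5978 0.2837 0.3586] [-3.137 -0.005 -0.022] [-0.5 -0.2 -0.8] 18.6333
```

View pics/t24.png

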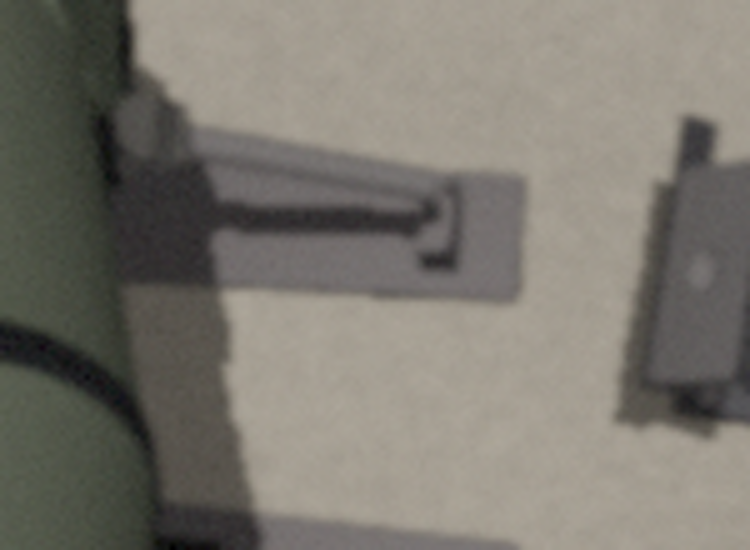

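View pics/s24.png

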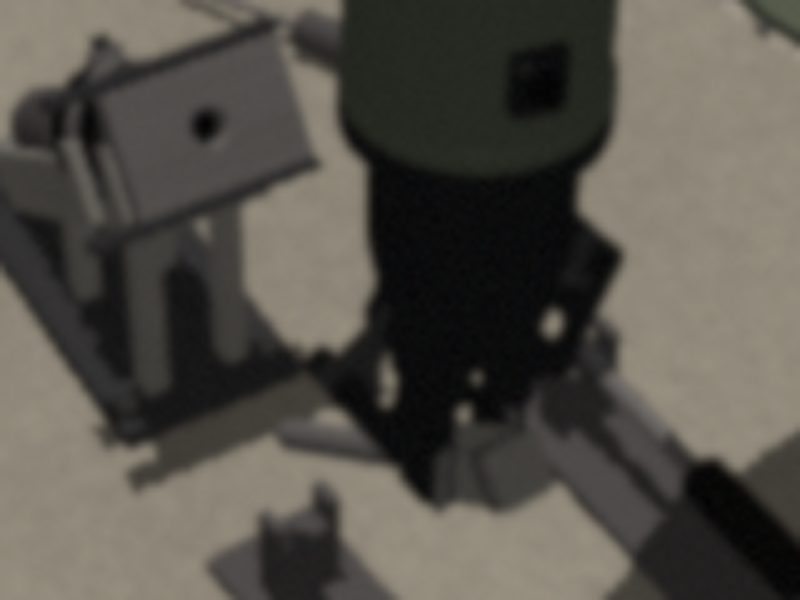

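View pics/w24.png

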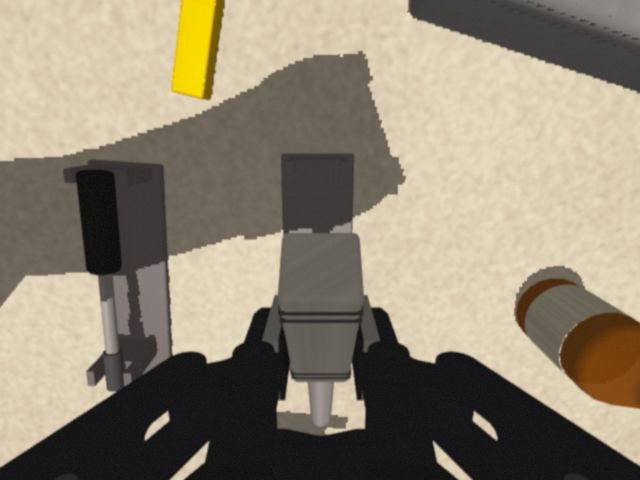

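```bash
python3 - <<'E'
from h import *
T=bot.grab_frame("top")
g=T["pixels"][190:220,205:265]; g=np.clip((g.astype(float)-60)*2.4,0,255).astype(np.uint8)
cv2.imwrite("pics/t25.png",cv2.resize(g,None,fx=12,fy=12,interpolation=cv2.INTER_CUBIC))
S=bot.grab_frame("scene");g=S["pixels"][295:345,310:370]; g=np.clip((g.astype(float)-30)*2.4,0,255).astype(np.uint8)
cv2.imwrite("pics/s25.png",cv2.resize(g,None,fx=12,fy=12,interpolation=cv2.INTER_CUBIC))
E
```

```text
(no output)
```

View pics/t25.png

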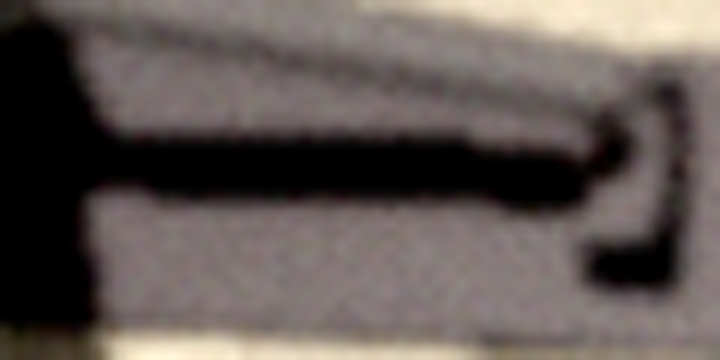

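View pics/s25.png

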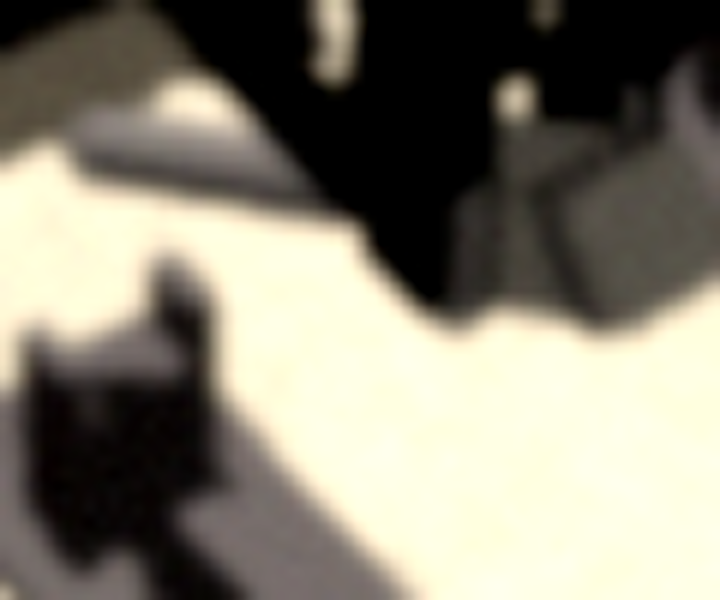

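```bash
python3 - <<'E'
from h import *
S=bot.grab_frame("scene");T=bot.grab_frame("top")
print(tri(T,(257.0,196.2),S,(315.4,305.4)))
for X in [(.593,.168,.043),(.593,.175,.043),(.593,.161,.043)]: print((proj(T,X)+.46-[205,190])*12,(proj(S,X)+.46-[310,295])*12)
E
```

```text
(array([0.5988, 0.1609, 0.1033]), np.float64(0.0008))
[625.84499546 173.76226339] [126.23914116 355.06251304]
[588.58750981 172.70374462] [148.35573804 378.01685061]
[663.10073196 174.82073247] [104.27933008 332.27090009]
```

```bash
python3 - <<'E'
from h import *
W=bot.grab_frame("wrist");o=bot.observe();p=np.array(o["position"])
psi=-o["tool_rot"][2];h=np.array([-np.sin(psi),-np.cos(psi),0]);l=np.array([np.cos(psi),-np.sin(psi),0]);z=np.array([0,0,1.])
for th in(33,35):
  t=np.deg2rad(th);d=h*np.cos(t)-z*np.sin(t)
  for f in(-.002,-.006,-.010):
    G=p+h*f-z*.162
    print(th,f,proj(W,G+d*.162).round(1),proj(W,G+d*.162+l*.003).round(1),proj(W,G-d*.038).round(1), G+d*.162)
im=W["pixels"]; crop(im,280,360,360,440,8,"w26.png")
E
```

```text
33 -0.002 [319.1 438.2] [323.4 438.2] [317.9 265.9] [0.59454625 0.15079192 0.10688669]
33 -0.006 [319.1 433.6] [323.4 433.5] [317.9 253.3] [0.59462757 0.1547911  0.10688669]
33 -0.01 [319.1 428.9] [323.4 428.8] [317.9 240.5] [0.59470889 0.15879027 0.10688669]
35 -0.002 [319.1 429.5] [323.3 429.5] [317.9 269.5] [0.59461054 0.15395327 0.10219883]
35 -0.006 [319.1 424.8] [323.3 424.8] [317.9 256.8] [0.59469186 0.15795244 0.10219883]
35 -0.01 [319.  420.1] [323.3 420.1] [317.9 244. ] [0.59477318 0.16195162 0.10219883]
```

View pics/w26.png

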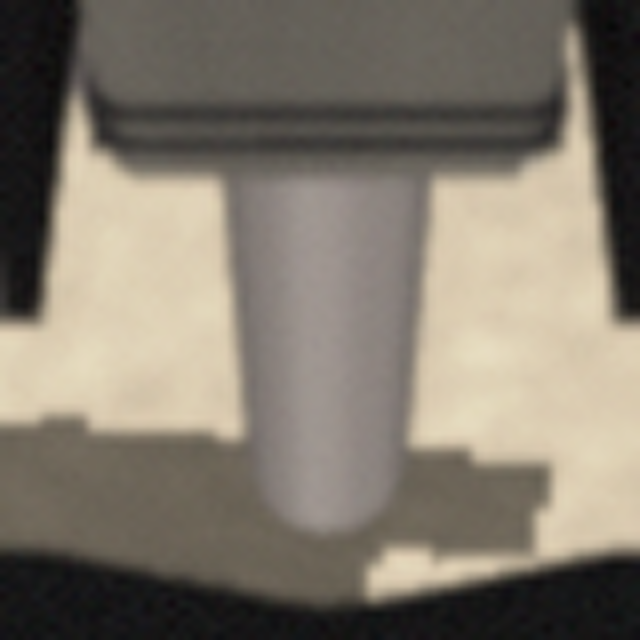

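Request:
step_arm(plan=[[[-0.08,-1,-2,0],[-0.08,-1,-4,0],[-0.08,-1,-5.5,0],[-0.08,-1,-6.2,0],[-0.08,-1,-6.2,0]]], force=20)

```text
clock: 19.45
position: [0.5962, 0.2743, 0.2938]
tool_rot: [-3.139, -0.002, -0.02]
force: [0.2, -1.2, -0.9]
grip_width: 0.0233
```

```bash
cat > ov2.py <<'E'
import sys
from h import *
n=sys.argv[1]
o=bot.observe(); print(np.round(o["position"],4),np.round(o["tool_rot"],3),np.round(o["force"],1),np.round(o["moment"],2),o["clock"])
T=bot.grab_frame("top");S=bot.grab_frame("scene");W=bot.grab_frame("wrist")
e=lambda g,a,b:np.clip((g.astype(float)-a)*b,0,255).astype(np.uint8)
a=cv2.resize(e(T["pixels"][185:225,175:275],50,2),(400,160),interpolation=cv2.INTER_CUBIC)
b=cv2.resize(e(S["pixels"][290:390,290:390],30,2.2),(400,400),interpolation=cv2.INTER_CUBIC)
c=cv2.resize(W["pixels"][150:480,210:430],(373,560))
cv2.imwrite(f"pics/d{n}.png",np.hstack([np.vstack([a,b]),c]))
E
python3 ov2.py 27
```

```text
[0.5962 0.2743 0.2938] [-3.139e+00 -2.000e-03 -2.000e-02] [ 0.2 -1.2 -0.9] [-0.22  0.11 -0.  ] 19.45
```

View pics/d27.png

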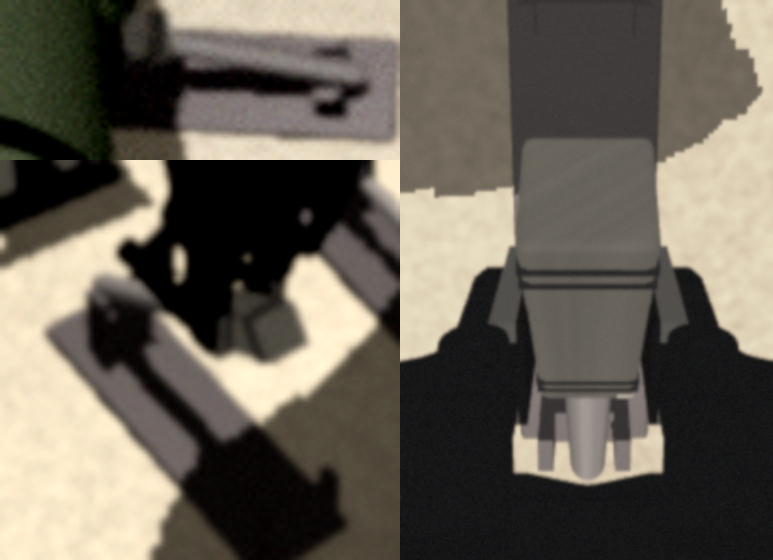

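Request:
step_arm(plan=[[[0,0,-0.6,0],[0,0,-1.2,0],[0,0,-1.8,0],[0,0,-2.4,0],[0,0,-3.0,0],[0,0,-3.6,0],[0,0,-4.0,0],[0,0,-4.0,0]]])

```text
clock: 20.27
position: [0.5965, 0.2746, 0.2549]
tool_rot: [-3.138, -0.004, -0.02]
force: [-1.1, -2.1, 0.1]
grip_width: 0.0231
```

```bash
python3 ov2.py 28
```

```text
[0.5965 0.2746 0.2549] [-3.138 -0.004 -0.02 ] [-1.1 -2.1  0.1] [-0.59  0.08 -0.06] 20.2667
```

View pics/d28.png

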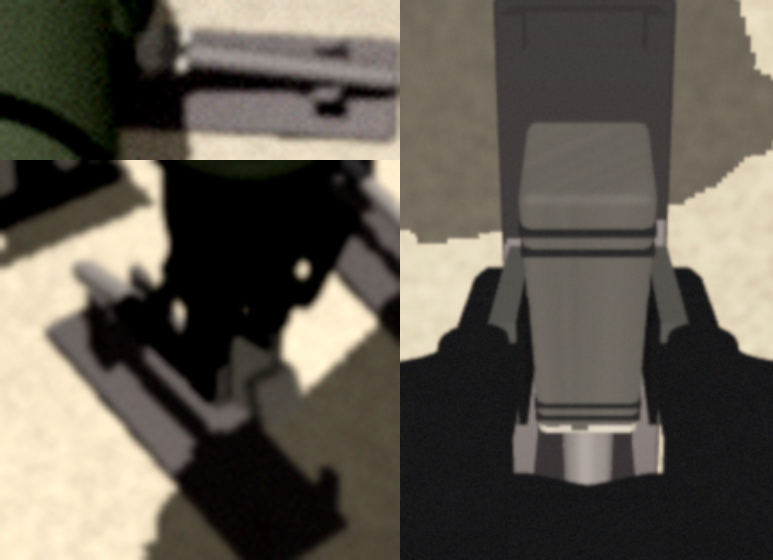

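Request:
step_arm(plan=[[[0,0,-0.6,0],[0,0,-1.2,0],[0,0,-1.8,0],[0,0,-2.4,0],[0,0,-3.0,0],[0,0,-3.6,0],[0,0,-3.9,0],[0,0,-3.9,0]]])

```text
clock: 21.08
position: [0.5965, 0.2748, 0.216]
tool_rot: [-3.138, -0.004, -0.02]
force: [1.1, 0.6, 0.1]
grip_width: 0.0234
```

```bash
python3 ov2.py 29
```

```text
[0.5965 0.2748 0.216 ] [-3.138 -0.004 -0.02 ] [1.1 0.6 0.1] [-0.08  0.05  0.05] 21.0833
```

View pics/d29.png

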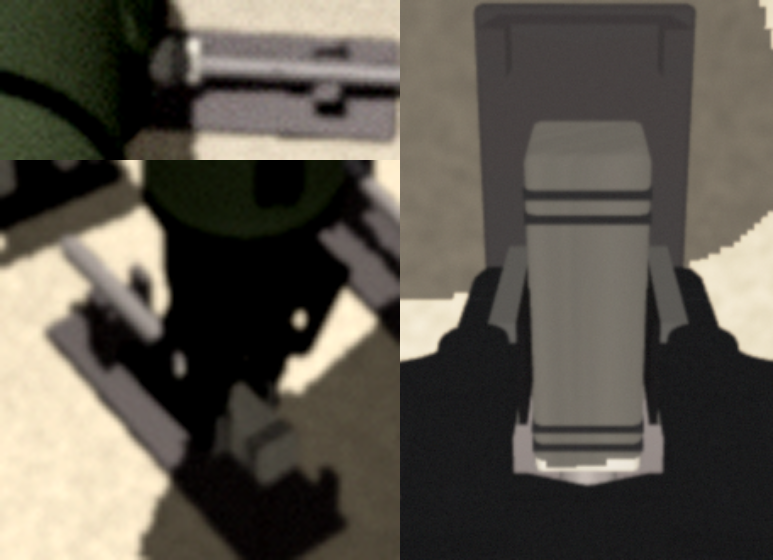

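Request:
step_arm(plan=[[[0,0.5,0,0],[0,1.0,0,0],[0,1.3,0,0],[0,1.3,0,0],[0,1.3,-0.3,0],[0,1.3,-0.5,0],[0,1.3,-0.6,0],[0,1.3,-0.6,0]]])

```text
clock: 21.9
position: [0.5967, 0.2877, 0.2107]
tool_rot: [-3.137, -0.004, -0.021]
force: [0.4, 1.1, 3.0]
grip_width: 0.0232
```

```bash
python3 ov2.py 30
```

```text
[0.5967 0.2877 0.2107] [-3.137 -0.004 -0.021] [0.4 1.1 3. ] [-0.04 -0.04  0.02] 21.9
```

View pics/d30.png

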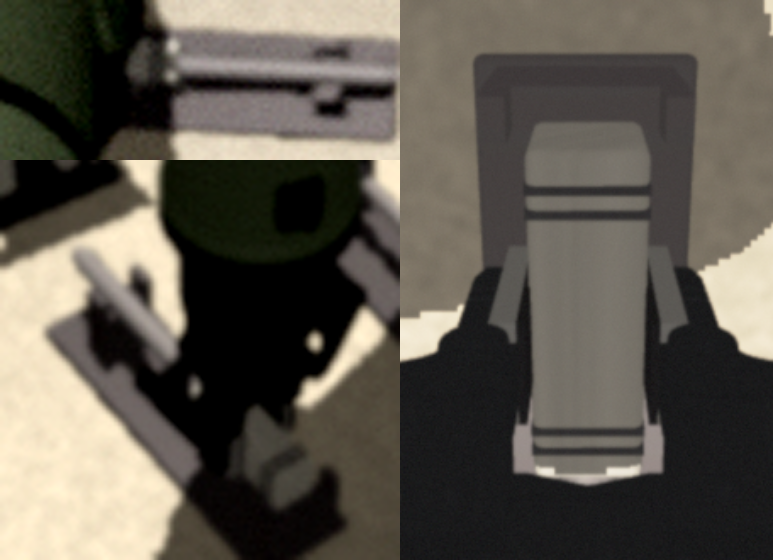

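Request:
step_arm(plan=[[[0,0.3,0.05,0],[0,0.5,0.05,0],[0,0.5,-0.1,0],[0,0.5,-0.15,0],[0,0.5,-0.15,0]]])

```text
clock: 22.47
position: [0.5967, 0.2932, 0.2101]
tool_rot: [-3.136, -0.005, -0.02]
force: [-4.2, 0.9, 12.6]
grip_width: 0.0233
```

```bash
python3 ov2.py 31
```

```text
[0.5967 0.2932 0.2101] [-3.136 -0.005 -0.02 ] [-4.2  0.9 12.6] [-0.12  0.84  0.01] 22.4667
```

View pics/d31.png

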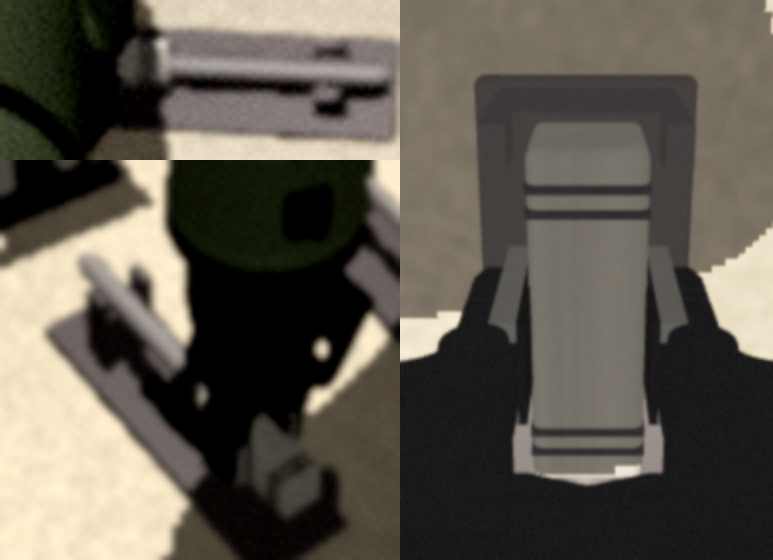

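Request:
step_arm(plan=[[[0,0,0.08,0],[0,0,0.08,0],[0,0,0.08,0],[0,0,0.08,0],[0,0,0.08,0],[0,0,0.08,0],[0,0,0.08,0],[0,0,0.08,0]]], jaw=0)

```text
clock: 23.28
position: [0.5967, 0.2931, 0.2108]
tool_rot: [-3.136, -0.005, -0.02]
force: [0.3, 0.3, 0.2]
grip_width: 0.0857
```

Request:
step_arm(plan=[[[0,0,1,0],[0,0,4,0],[0,0,8,0],[0,2,12,0],[0,6,15,0],[0,10,16,0],[0,14,16,0],[0,18,16,0],[0,20,16,0],[0,20,16,0],[0,20,16,0]]])

```text
clock: 24.2
position: [0.5958, 0.4946, 0.3707]
tool_rot: [-3.137, -0.004, -0.018]
force: [1.2, -1.5, -0.7]
grip_width: 0.0855
```

```bash
python3 ov2.py 32; python3 - <<'E'
from h import *
T=bot.grab_frame("top");S=bot.grab_frame("scene")
cv2.imwrite("pics/t32.png",T["pixels"]);cv2.imwrite("pics/s32.png",S["pixels"])
crop(T["pixels"],170,170,300,230,6,"t32a.png"); crop(T["pixels"],290,170,410,265,6,"t32b.png")
crop(S["pixels"],240,200,400,400,4,"s32a.png")
E
```

```text
[0.5958 0.4946 0.3707] [-3.137 -0.004 -0.018] [ 1.2 -1.5 -0.7] [-0.08  0.01  0.04] 24.2
```

View pics/t32a.png

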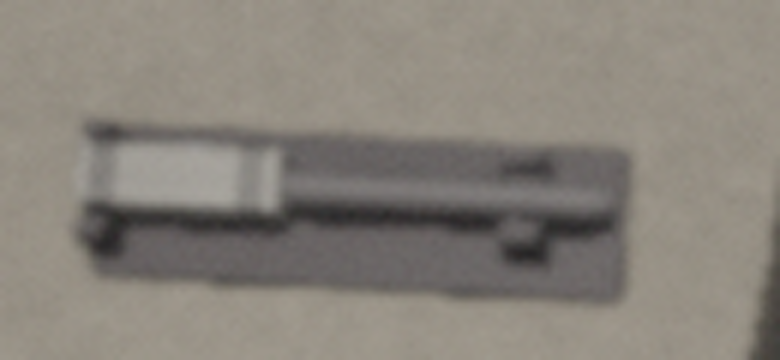

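View pics/t32b.png

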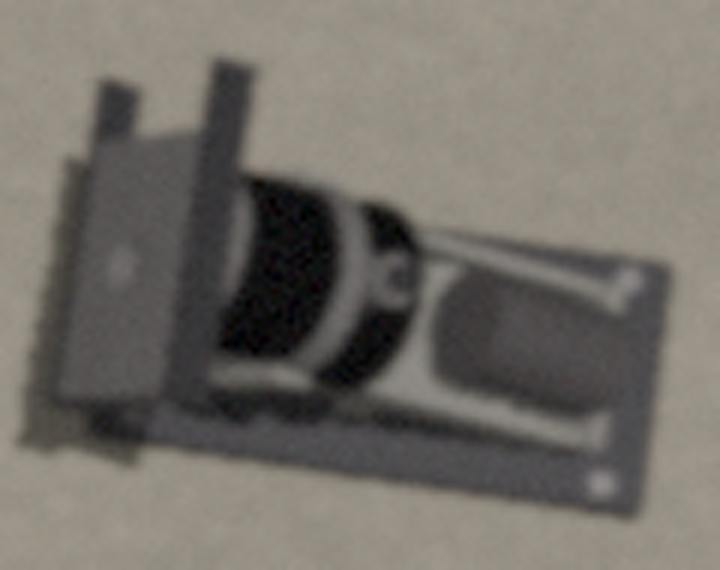

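View pics/s32a.png

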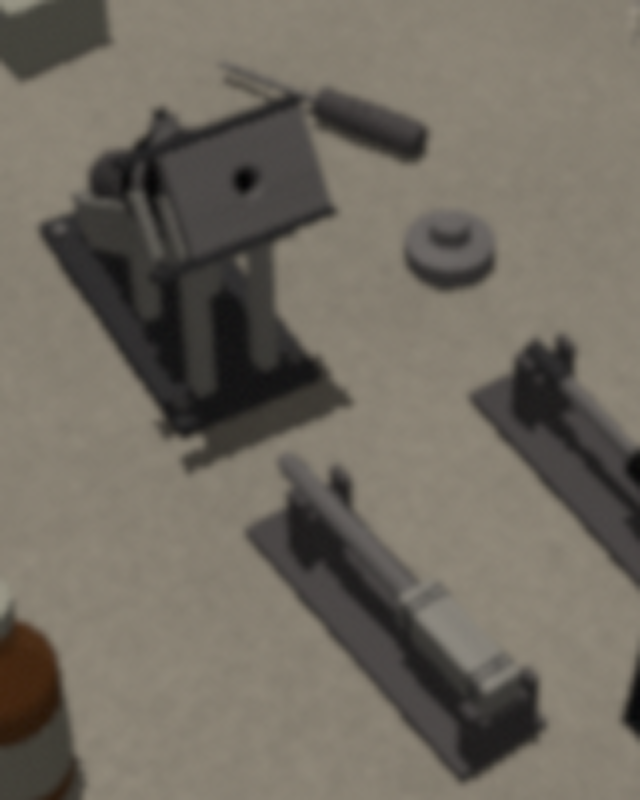

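View pics/t32.png

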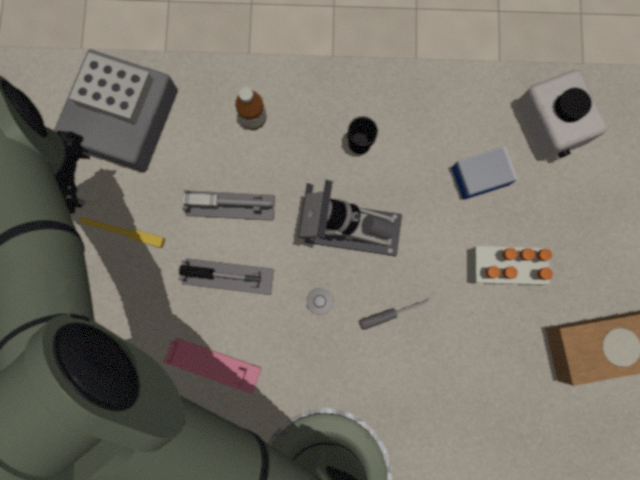

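```bash
python3 - <<'E'
from workcell import bot
print(bot.observe()["qd"]); print(bot.job_done())
E
```

```text
[-0.0032016   0.00133029 -0.00386895 -0.00276634 -0.00079365 -0.00076232
 -0.00142866]
the job is handed in; nothing more can be done
None
```

The adapter is out in the catch trough and the rod is back on its own rest. I handed the job in at about 24 s, and no verdict came back.

**What I did:** The tool can only point down, so I lifted the rod level by its handle and tipped it nose-down in the grip by working its nose against the guide plate. My first try slipped out of the hole at about 29°. I backed off, re-measured, entered the hole cleanly and turned the rod to about 35°. I then pushed it home and the adapter slid out to the end stop. To put the rod back, I levelled it on the rest's front post and released it.

**Checks that passed:**
- **Stop against the plate:** the arm stalled with about 9 N along the bore, rising to about 16 N with a little more push.
- **Adapter:** the last top picture shows it at the trough's end stop, which puts its centre about 181 mm down the bore.
- **Rod:** it lies level on its rest, nose the same way, about 2 mm from where it started.
- **Other things on the bench:** they look unmoved in the last top picture.

**Checks that disagreed:**
- **Full depth:** my estimate of the nose's depth was up to 10 mm too deep for where the rod stopped. The rod had probably sat 6–10 mm further back in the grip than I assumed. Allowing for that, the numbers agree with fully home, and the nose seen after withdrawal fits to about 3 mm. I did not measure the 2.5 mm gap directly.
- **Sideways position over the rest:** two camera estimates of the nose differed by about 3 mm. The wrist camera then showed it centred between the cheeks.

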